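# Load the second layer into the steam pasteuriser

## Task

Draw the pasteuriser's loading carriage fully out to its outer stop and lay the separator sheet squarely on the first layer of white-lidded jars, its bail in line with the rails. Then stand all the gold-lidded jars upright on the sheet in two straight rows, one along each side of the bail, and slide the loaded carriage fully home to the inner stop without upsetting the load. Leave the mustard, the relish and the orange cup where they are.

Things in the scene. Friction and masses are not known exactly. Their poses are not given: they have to be found in the camera images.
- steamer: fixed steam pasteuriser: steel chamber (270 mm wide, top at 325 mm, glass roof) with two loading rails out of its open mouth. Origin on the table under the centre of the loading station, where the deck centre is when drawn fully out; +y runs along the rails away from the chamber, x across. Mouth plane at y = -155 mm, body back to y = -580 mm; opening 250 mm wide, roof underside at 282 mm
- carriage (a joint): position of the loading carriage along its rails in m: 0 = fully home in the chamber on the inner stop, 0.265 = fully drawn out on the outer stop. Slides with about 2.5 N of friction and 8 N s/m of damping, stays where it is left
- push_bar (a point): centre of the carriage's blue push bar: level round bar 14 mm thick, 130 mm long along the steamer's x, on two uprights 120 mm apart, 220 mm above the table and 190 mm outward (steamer +y) from the deck centre, 75 mm clear of the deck. It stays outside the mouth when home. Axes as the steamer's; moves with the carriage
- deck (a point): centre of the top face of the carriage deck, 50 mm above the table; the deck is 190 mm (x) by 230 mm (y) with a 12 mm rim; axes as the steamer's (y outward along the rails). Moves with the carriage
- sheet: perforated aluminium separator sheet, 176 mm (x) by 224 mm (y), 4 mm thick, with a low wire rail round its edge (top 29 mm above the underside); in its middle a fixed lifting bail: blue 8 mm bar along the sheet's y, 70 mm long, axis 24 mm above the underside. About 0.3 kg. Origin: centre of the underside, z up. Starts flat on the table; the same turned half round
- mat: thin blue cloth mat lying flat on the table, 200 mm (x) by 300 mm (y), under 1 mm thick; the filled jars start on it; origin at its centre
- jar1: filled jar of red pepper paste with a gold lid, to be loaded, 56 mm across and 70 mm tall, about 180 g, upright; origin at the centre of its underside, z up. May be absent (None)
- jar2: filled jar of red pepper paste with a gold lid, to be loaded, 56 mm across and 70 mm tall, about 180 g, upright; origin at the centre of its underside, z up. May be absent (None)
- jar3: filled jar of red pepper paste with a gold lid, to be loaded, 56 mm across and 70 mm tall, about 180 g, upright; origin at the centre of its underside, z up. May be absent (None)
- jar4: filled jar of red pepper paste with a gold lid, to be loaded, 56 mm across and 70 mm tall, about 180 g, upright; origin at the centre of its underside, z up. May be absent (None)
- jar5: filled jar of red pepper paste with a gold lid, to be loaded, 56 mm across and 70 mm tall, about 180 g, upright; origin at the centre of its underside, z up. May be absent (None)
- base1: jar with a white lid of the first layer, already standing on the carriage deck, which starts home in the chamber (two rows of three, rows at x = -45 and +45 mm of the deck, spaced 67 mm along y), loose, 56 mm across and 70 mm tall, about 180 g, upright; origin at the centre of its underside, z up
- base2: jar with a white lid of the first layer, already standing on the carriage deck, which starts home in the chamber (two rows of three, rows at x = -45 and +45 mm of the deck, spaced 67 mm along y), loose, 56 mm across and 70 mm tall, about 180 g, upright; origin at the centre of its underside, z up
- base3: jar with a white lid of the first layer, already standing on the carriage deck, which starts home in the chamber (two rows of three, rows at x = -45 and +45 mm of the deck, spaced 67 mm along y), loose, 56 mm across and 70 mm tall, about 180 g, upright; origin at the centre of its underside, z up
- base4: jar with a white lid of the first layer, already standing on the carriage deck, which starts home in the chamber (two rows of three, rows at x = -45 and +45 mm of the deck, spaced 67 mm along y), loose, 56 mm across and 70 mm tall, about 180 g, upright; origin at the centre of its underside, z up
- base5: jar with a white lid of the first layer, already standing on the carriage deck, which starts home in the chamber (two rows of three, rows at x = -45 and +45 mm of the deck, spaced 67 mm along y), loose, 56 mm across and 70 mm tall, about 180 g, upright; origin at the centre of its underside, z up
- base6: jar with a white lid of the first layer, already standing on the carriage deck, which starts home in the chamber (two rows of three, rows at x = -45 and +45 mm of the deck, spaced 67 mm along y), loose, 56 mm across and 70 mm tall, about 180 g, upright; origin at the centre of its underside, z up
- mustard: bystander: jar with yellow lid and yellow content, same shape as the others; origin under its centre
- relish: bystander: jar with green lid and green content, same shape as the others; origin under its centre
- salt_cup: bystander: open orange cup, 72 mm across the rim, 70 mm tall; origin under its centre
Things that resemble listed ones, but are neither listed nor needed, are in the scene too. Leave any purple look-alike of the base6 alone.

How it is judged:
On the way, in this order (a step that is already met when the one before it is completed fails the run):
1. the carriage is drawn fully out to its outer stop (within 8 mm) (value of joint carriage above 0.257 m), for 0.2 s.
2. the separator sheet lies released on the first layer, squarely over the deck, with the carriage still out (value of joint carriage above 0.257 m and x of sheet in the frame of deck between -0.016 and 0.016 m and y of sheet in the frame of deck between -0.016 and 0.016 m and z of sheet in the frame of deck between 0.062 and 0.076 m and angle between the y axis of sheet and the y axis of deck, either way round below 0.14 rad and angle between sheet's own z axis and vertical below 0.06 rad and contact force between the fingers and sheet below 0.1 N), for 0.3 s.
3. all gold-lidded jars stand upright on the sheet in the two rows, with the carriage still out (value of joint carriage above 0.257 m and x of sheet in the frame of deck between -0.016 and 0.016 m and y of sheet in the frame of deck between -0.016 and 0.016 m and z of sheet in the frame of deck between 0.062 and 0.076 m and angle between the y axis of sheet and the y axis of deck, either way round below 0.14 rad and angle between sheet's own z axis and vertical below 0.06 rad and (x of jar1 in the frame of sheet between 0.031 and 0.058 m or x of jar1 in the frame of sheet between -0.058 and -0.031 m) and y of jar1 in the frame of sheet between -0.082 and 0.082 m and z of jar1 in the frame of sheet between 0 and 0.01 m and angle between each of jar1, jar2, jar3, jar4, jar5's own z axis and vertical below 0.08 rad and (x of jar2 in the frame of sheet between 0.031 and 0.058 m or x of jar2 in the frame of sheet between -0.058 and -0.031 m) and y of jar2 in the frame of sheet between -0.082 and 0.082 m and z of jar2 in the frame of sheet between 0 and 0.01 m and (x of jar3 in the frame of sheet between 0.031 and 0.058 m or x of jar3 in the frame of sheet between -0.058 and -0.031 m) and y of jar3 in the frame of sheet between -0.082 and 0.082 m and z of jar3 in the frame of sheet between 0 and 0.01 m and (x of jar4 in the frame of sheet between 0.031 and 0.058 m or x of jar4 in the frame of sheet between -0.058 and -0.031 m) and y of jar4 in the frame of sheet between -0.082 and 0.082 m and z of jar4 in the frame of sheet between 0 and 0.01 m and (x of jar5 in the frame of sheet between 0.031 and 0.058 m or x of jar5 in the frame of sheet between -0.058 and -0.031 m) and y of jar5 in the frame of sheet between -0.082 and 0.082 m and z of jar5 in the frame of sheet between 0 and 0.01 m), for 0.3 s.
At the end, for the whole second after the job is handed in: Carriage home within 6 mm; sheet flat on the upright first layer, within 16 mm of the deck centre each way and 0.14 rad of square; each gold-lidded jar present upright on it, 31 to 58 mm either side of its centre line, within 82 mm of the middle along the row; all at rest and released (value of joint carriage below 0.006 m and x of sheet in the frame of deck between -0.016 and 0.016 m and y of sheet in the frame of deck between -0.016 and 0.016 m and z of sheet in the frame of deck between 0.062 and 0.076 m and angle between the y axis of sheet and the y axis of deck, either way round below 0.14 rad and angle between sheet's own z axis and vertical below 0.06 rad and (x of jar1 in the frame of sheet between 0.031 and 0.058 m or x of jar1 in the frame of sheet between -0.058 and -0.031 m) and y of jar1 in the frame of sheet between -0.082 and 0.082 m and z of jar1 in the frame of sheet between 0 and 0.01 m and angle between each of jar1, jar2, jar3, jar4, jar5's own z axis and vertical below 0.08 rad and (x of jar2 in the frame of sheet between 0.031 and 0.058 m or x of jar2 in the frame of sheet between -0.058 and -0.031 m) and y of jar2 in the frame of sheet between -0.082 and 0.082 m and z of jar2 in the frame of sheet between 0 and 0.01 m and (x of jar3 in the frame of sheet between 0.031 and 0.058 m or x of jar3 in the frame of sheet between -0.058 and -0.031 m) and y of jar3 in the frame of sheet between -0.082 and 0.082 m and z of jar3 in the frame of sheet between 0 and 0.01 m and (x of jar4 in the frame of sheet between 0.031 and 0.058 m or x of jar4 in the frame of sheet between -0.058 and -0.031 m) and y of jar4 in the frame of sheet between -0.082 and 0.082 m and z of jar4 in the frame of sheet between 0 and 0.01 m and (x of jar5 in the frame of sheet between 0.031 and 0.058 m or x of jar5 in the frame of sheet between -0.058 and -0.031 m) and y of jar5 in the frame of sheet between -0.082 and 0.082 m and z of jar5 in the frame of sheet between 0 and 0.01 m and angle between each of base1, base2, base3, base4, base5, base6's own z axis and vertical below 0.1 rad and z of base1 in the frame of deck between -0.005 and 0.008 m and z of base2 in the frame of deck between -0.005 and 0.008 m and z of base3 in the frame of deck between -0.005 and 0.008 m and z of base4 in the frame of deck between -0.005 and 0.008 m and z of base5 in the frame of deck between -0.005 and 0.008 m and z of base6 in the frame of deck between -0.005 and 0.008 m and linear speed of each of sheet, jar1, jar2, jar3, jar4, jar5 below 0.02 m/s and contact force between the fingers and sheet below 0.1 N); the robot touches nothing.
It fails at once if a bystander (mustard, relish or cup) was moved by more than 3 cm (distance of any of mustard, relish, salt_cup from where it was at the start of the episode above 0.03 m).
Of jar1, jar2, jar3, jar4, jar5 only 3 to 5 are there at a start; the rules pass over those that are not, and their reading is None.
At some moment in a run one of jar1, jar2, jar3, jar4, jar5 may be knocked a few centimetres aside while the robot is not near it.
It also fails if it takes over 210 s, if anything falls off the work surface, if the arm or the gripper's body presses on something with over 40 N, if the wrist force passes 120 N, or if a joint passes its speed limit or range.

## Robot

A 7-joint arm with a two-finger parallel gripper is mounted at the origin on the work surface. World frame = base frame: x ahead of the robot, y to its left, z up, the work surface at z = 0. Lengths are in m, angles in rad, forces in N, time in s.
With the tool pointing down it reaches from about 0.35 to 0.9 m from the base axis. Payload 8.1 kg.
Tool frame: the origin (TCP) lies at the very end of the fingers, on their centre line; the grasp point (between the pads) lies 19 mm behind it; z points along the fingers, y is the line along which they close (so a half turn about z gives the same grasp; the last joint's range is limited). The gripper opens to 85 mm and grips with 20 to 120 N. Pads are 22 mm wide; open, the fingers measure 114 mm over their backs; the gripper's body (76 mm by 85 mm) begins 54 mm behind the grasp point. The pads swing forward as they close: fully open they stand 13 mm farther back than shut.
Start: joints at [-1.255, 0.434, 0.025, 1.573, -0.012, 1.134, -0.075], TCP at [0.254, 0.571, 0.231] pointing down, gripper open.
Joint ranges: [-2.62, 2.62], [-0.44, 2.09], [-1.27, 1.32], [0.08, 2.57], [-1.32, 4.46], [0.12, 2], [-2.74, 2.74]. Speed limits (rad/s): [2.22, 2.22, 3.01, 3.01, 3.14, 3.14, 3.14].

## Interface

Orientations are given as a 3x3 rotation matrix whose columns are the frame's x, y, z axes.
In Python, from station import arm gives the robot as it stands. The module is installed in compiled form; this text tells all that it offers.
- The arm moves only by the shell command python3 -m creep 'ROWS' [FORCE]. ROWS is JSON, a list of rows, each an object of numbers: "x", "y", "z": the shift along the tool's x, y, z in cm; "rx", "ry", "rz": the turn, a rotation vector about the tool's x, y, z in degrees; "grip": the opening, from 0 (shut) to 1 (fully open). In form: [{"x": .., "y": .., "z": .., "rx": .., "ry": .., "rz": .., "grip": ..}, ...]. A call has exactly 8 rows; each row is the pose to reach, as a shift and turn from the pose commanded when the call began, along the tool's axes at that moment; what a row does not reach only later rows make up. A row lasts 1/10 s, in which the tool goes at most 50 mm and 8.59 degrees, less where a joint would pass 70% of its speed; a pose out of reach is approached as far as the arm can. A call with a gripper value outside its range is refused whole. The fingers move at their own pace and stop on an object; FORCE is the grip in N (left out, the last holds). Time passes only in rows, so rows that repeat a pose let the fingers close, or fill a call up. It gives the time, the measured TCP pose, the force, the opening and the grip force at its end, in the units of the state.
- arm.get_obs(): the state, without advancing time (a new reading comes with each control period).
- arm.get_image(name): name is "side" or "top"; returns a dict with "image" (384x512x3 uint8, blue, green, red), "fx", "fy", "cx", "cy" (pixels), "pose" (4x4, takes a point from camera to world coordinates). Camera axes: x right, y down, z forward; pixel columns grow to the right and rows downward; lengths in m; the calibration is good to about 2 mm. A picture is of the moment at which its call begins. There is no depth.
- arm.hand_in(): hands the job in; it is judged then, once.
The state is a dict: "t": time; "qpos": joint angles; "qvel": joint speeds; "joint_torque": joint torques, N m; "ee_pos": TCP position; "tool_rot": TCP orientation; "force": force on the tool from outside, world axes, zero at the start; "moment": the same for the moment, N m; "finger_gap": opening from 0.0 (shut) to 1.0 (fully open); "grasp_force": force on a finger pad.
Only numpy, scipy, OpenCV 4.12 (cv2) and the standard library are available. Lean on these libraries where they do the work, as an engineer would, in place of code of your own. Each camera call takes 0.05 s, during which the arm holds its last target. There are 200 camera calls.

## Working session

There is one attempt and no reset: what is moved stays moved. The work goes in short steps, Python scripts to look and compute and a shell command to move; the robot and the scene stay as the last step left them, time stands still between calls to the robot, and variables do not carry over. Pictures are saved under pics/ and viewed, at most 14 in all, crops included, and the job is handed in when it is done.

```bash
mkdir -p pics; cat > h.py <<'E'
import numpy as np, cv2
from station import arm
def grab(n,save=None):
    d=arm.get_image(n)
    if save: cv2.imwrite('pics/'+save,d['image'])
    return d
def ray(d,u,v):
    P=np.array(d['pose']); r=P[:3,:3]@np.array([(u-d['cx'])/d['fx'],(v-d['cy'])/d['fy'],1.]); return P[:3,3],r
def onz(d,u,v,z):
    o,r=ray(d,u,v); return o+r*(z-o[2])/r[2]
def tri(d1,p1,d2,p2):
    o,a=ray(d1,*p1); q,b=ray(d2,*p2); s=np.linalg.lstsq(np.c_[a,-b],q-o,rcond=None)[0]
    return (o+a*s[0]+q+b*s[1])/2, np.linalg.norm(o+a*s[0]-q-b*s[1])
E
python3 - <<'E'
from h import *
np.set_printoptions(precision=3,suppress=True)
for n in('side','top'):
    d=grab(n,n+'1.png'); print(n,d['fx'],d['cx'],d['cy'],np.array(d['pose']))
o=arm.get_obs(); print(o['t'],o['ee_pos'],o['tool_rot'],o['finger_gap'])
E
```

```text
side 474.89730126532703 255.94072686471912 194.14602105015965 [[-0.685  0.466 -0.56   1.549]
 [ 0.729  0.435 -0.529  0.887]
 [-0.003 -0.77  -0.638  1.265]
 [ 0.     0.     0.     1.   ]]
top 370.78442218548514 259.9863126967869 191.34945934983907 [[-0.029 -0.987  0.156  0.411]
 [-0.999  0.025 -0.028 -0.002]
 [ 0.024 -0.157 -0.987  1.157]
 [ 0.     0.     0.     1.   ]]
0.1 [0.254 0.571 0.231] [[-0.914  0.407 -0.   ]
 [ 0.407  0.914 -0.001]
 [-0.    -0.001 -1.   ]] 1.0020597240308138
```

View pics/side1.png

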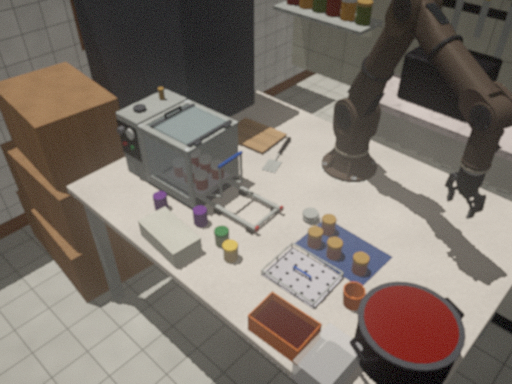

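View pics/top1.png

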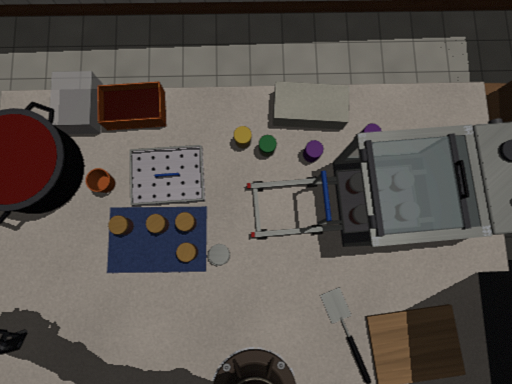

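Side and top show: blue push bar (side 230,159 / top 325,195), rails toward +y, the sheet (top 167,175), the mat with four gold jars (top 119,225; 156,223; 184,222; 186,252), and a grey disc (219,254). Bystanders are the yellow lid (243,135), green lid (267,144) and orange cup (99,180). Purple look-alikes are at (313,150) and (372,130).

```bash
cat >> h.py <<'E'
def blobs(d,lo,hi,amin=15,box=None):
    m=cv2.inRange(cv2.cvtColor(d['image'],cv2.COLOR_BGR2HSV),np.array(lo),np.array(hi))
    if box: k=np.zeros_like(m); k[box[1]:box[3],box[0]:box[2]]=255; m&=k
    n,l,s,c=cv2.connectedComponentsWithStats(m)
    out=[]
    for i in range(1,n):
        if s[i,4]>=amin:
            pts=np.argwhere(l==i)[:,::-1].astype(np.float32); out.append((s[i,4],c[i].round(1),s[i,:4],cv2.minAreaRect(pts)))
    return out
E
python3 - <<'E'
from h import *
np.set_printoptions(precision=3,suppress=True)
D={n:grab(n) for n in('side','top')}
for n in D:
    print(n,'blue'); [print(' ',b[0],b[1],b[2],np.round(b[3][1],1),b[3][2]) for b in blobs(D[n],(100,110,40),(125,255,255))]
    print(n,'gold'); [print(' ',b[0],b[1],b[2]) for b in blobs(D[n],(8,90,80),(22,200,255),30,(100,190,230,290) if n=='top' else (290,200,400,300))]
t=cv2.resize(D['top']['image'][120:290,80:360],None,fx=2.8,fy=2.8,interpolation=cv2.INTER_CUBIC); cv2.imwrite('pics/topc.png',t)
s=cv2.resize(D['side']['image'][120:310,150:410],None,fx=3,fy=3,interpolation=cv2.INTER_CUBIC); cv2.imwrite('pics/sidec.png',s)
E
```

```text
side blue
  53 [228.8 159.3] [219 153  22  14] [ 1.9 24.7] 56.30992889404297
side gold
  99 [328.7 219.2] [323 215  13  10]
  120 [315.4 231.6] [309 227  15  11]
  140 [334.3 242.6] [328 236  14  13]
  155 [360.7 258.3] [354 252  15  13]
  327 [353.5 291.2] [344 282  21  18]
top blue
  266 [325.8 195.6] [321 171  11  50] [49.8  5.4] 83.36748504638672
  55 [166.3 174.3] [155 173  24   4] [ 2.2 23.2] 85.91438293457031
  4476 [155.4 242.6] [108 207  98  65] [64. 97.] 90.0
top gold
  272 [184.1 221. ] [175 212  19  19]
  275 [154.9 222.8] [146 214  19  19]
  271 [117.2 224.3] [108 216  19  18]
  284 [185.5 251.8] [176 243  20  19]
```

View pics/topc.png

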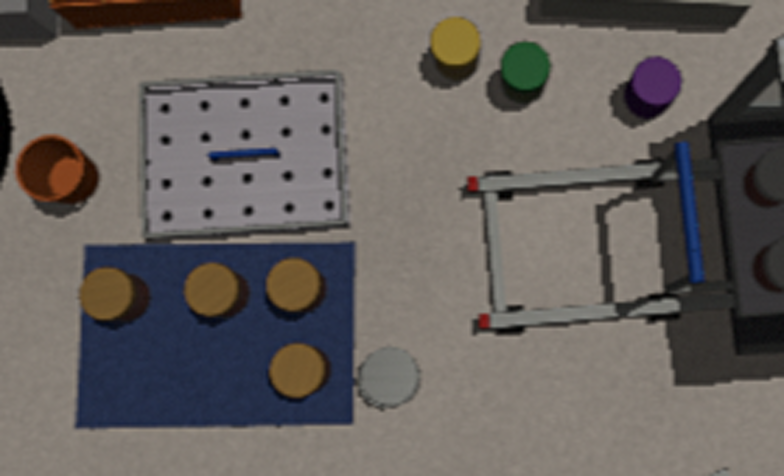

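View pics/sidec.png

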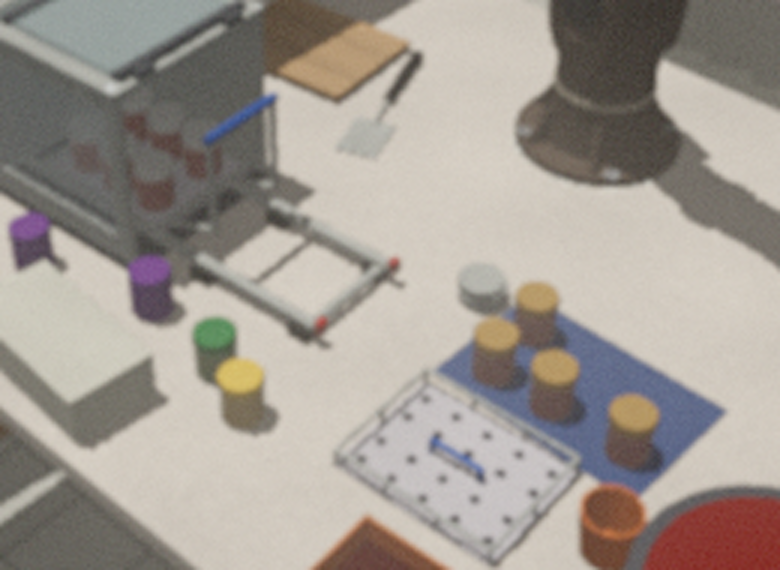

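The crops confirm four gold jars, the grey disc (short, no gold), the bail in the sheet's middle, and the bar ends at crop (683,145)/(696,280) top and (207,140)/(273,99) side. Confusables: purple jars (excluded), grey disc (excluded), the blue mat against the blue bar and bail (excluded by height). The push bar is first.

```bash
python3 - <<'E'
from h import *
np.set_printoptions(precision=4,suppress=True)
s,t=grab('side'),grab('top')
T=lambda x,y:(80+x/2.8,120+y/2.8); S=lambda x,y:(150+x/3,120+y/3)
def p(n,a,b): print(n,*tri(t,a,s,b))
p('bar',(325.8,195.6),(230,160))
p('barends',T(683,145),S(207,140)); p('barends2',T(696,280),S(273,99))
for e in ((683,145),(696,280)): print('bar z.22',onz(t,*T(*e),.22))
print('barc z.22',onz(t,325.8,195.6,.227))
p('bailc',(166.3,174.3),S(458,458)); p('bail e1',T(212,156),S(483,474)); p('bail e2',T(276,152),S(434,440))
for e in ((143,86),(342,72),(346,225),(147,239)): print('sheetcorner',onz(t,*T(*e),.027))
for e in ((212,156),(276,152)): print('bail z',onz(t,*T(*e),.028))
g=[(184.1,221),(154.9,222.8),(117.2,224.3),(185.5,251.8)];gs=[(315.4,231.6),(334.3,242.6),(360.7,258.3),(328.7,219.2)]
for a,b in zip(g,gs): p('jar',a,b); print(onz(t,*a,.07))
p('disc',T(389,377),S(482,281))
for e in ((473,184),(484,321)): print('railend',onz(t,*T(*e),.02))
p('railend',T(473,184),S(321,323));p('railend',T(484,321),S(394,263))
for e in ((456,42),(525,66)): print('byst',onz(t,*T(*e),.07))
print('cup',onz(t,*T(52,170),.07))
E
```

```text
bar [ 0.5442 -0.1981  0.2124] 0.0011838272825340321
barends [ 0.6057 -0.1951  0.2159] 0.003414402595005529
barends2 [ 0.481  -0.2018  0.2109] 0.001395632876251828
bar z.22 [ 0.6059 -0.1957  0.22  ]
bar z.22 [ 0.4807 -0.2005  0.22  ]
barc z.22 [ 0.5425 -0.1955  0.227 ]
bailc [0.6517 0.2575 0.0156] 0.0020402928281292123
bail e1 [0.6486 0.2913 0.0122] 0.0024910193740916766
bail e2 [0.6503 0.2198 0.0162] 0.0033762978981493746
sheetcorner [0.7275 0.364  0.027 ]
sheetcorner [0.7387 0.1433 0.027 ]
sheetcorner [0.5657 0.1397 0.027 ]
sheetcorner [0.5559 0.3553 0.027 ]
bail z [0.646  0.2863 0.028 ]
bail z [0.6488 0.2162 0.028 ]
jar [0.5011 0.1928 0.062 ] 0.00013995775488282304
[0.5005 0.1913 0.07  ]
jar [0.4989 0.2768 0.0622] 0.002564170907955804
[0.4975 0.2758 0.07  ]
jar [0.4976 0.3864 0.0613] 0.0026083028578533876
[0.4961 0.3844 0.07  ]
jar [0.4122 0.188  0.0602] 0.0018698432244058907
[0.4116 0.187  0.07  ]
disc [0.4002 0.0952 0.023 ] 0.00025537204639947814
railend [ 0.609  -0.0002  0.02  ]
railend [ 0.4574 -0.0085  0.02  ]
railend [0.6067 0.0005 0.0301] 0.0017899773170798132
railend [ 0.4567 -0.008   0.0287] 0.0010665859767401533
byst [0.7572 0.0144 0.07  ]
byst [ 0.7286 -0.0597  0.07  ]
cup [0.6262 0.4429 0.07  ]
```

```bash
cat > to.py <<'E'
# where is the tool and how far (cm, tool axes) to each target given as x,y,z ; rotation to tool y = yaw 2.7deg off world y, tool down
import sys; from h import *
from scipy.spatial.transform import Rotation as R
o=arm.get_obs(); Rm=np.array(o['tool_rot']); p=np.array(o['ee_pos'])
a=np.deg2rad(2.7); Y=np.array([-np.sin(a),np.cos(a),0]); Z=np.array([0,0,-1.]); G=np.c_[np.cross(Y,Z),Y,Z]
print('t %.1f'%o['t'],'ee',p.round(4),'F',np.round(o['force'],1),'gap %.2f gf %.1f'%(o['finger_gap'],o['grasp_force']))
print('rotvec deg',np.rad2deg(R.from_matrix(Rm.T@G).as_rotvec()).round(2))
for a in sys.argv[1:]:
    print(a,'shift cm',(Rm.T@(np.array(eval(a))-p)*100).round(2),'| after square',(G.T@(np.array(eval(a))-p)*100).round(2))
E
python3 -m creep '[{"z":-2,"rz":-7,"grip":0.6},{"z":-4,"rz":-14,"grip":0.6},{"z":-6,"rz":-21,"grip":0.6},{"z":-8,"rz":-26.6,"grip":0.6},{"z":-8,"rz":-26.6,"grip":0.6},{"z":-8,"rz":-26.6,"grip":0.6},{"z":-8,"rz":-26.6,"grip":0.6},{"z":-8,"rz":-26.6,"grip":0.6}]' 40
python3 to.py .543,-.198,.30 .543,-.198,.199
```

```text
t 0.3 ee [0.2541 0.5708 0.2311] F [-0.6 -0.3  0.4] gap 1.00 gf 0.0
rotvec deg [ -0.03  -0.   -26.7 ]
.543,-.198,.30 shift cm [-57.66 -58.49  -6.86] | after square [-25.23 -78.16  -6.89]
.543,-.198,.199 shift cm [-57.66 -58.49   3.24] | after square [-25.23 -78.16   3.21]validation failed for argument at $[0]...
```

```bash

python3 -m creep '[{"x":0,"y":0,"z":-2,"rx":0,"ry":0,"rz":-7,"grip":0.6},{"x":0,"y":0,"z":-4,"rx":0,"ry":0,"rz":-14,"grip":0.6},{"x":0,"y":0,"z":-6,"rx":0,"ry":0,"rz":-21,"grip":0.6},{"x":0,"y":0,"z":-8,"rx":0,"ry":0,"rz":-26.6,"grip":0.6},{"x":0,"y":0,"z":-8,"rx":0,"ry":0,"rz":-26.6,"grip":0.6},{"x":0,"y":0,"z":-8,"rx":0,"ry":0,"rz":-26.6,"grip":0.6},{"x":0,"y":0,"z":-8,"rx":0,"ry":0,"rz":-26.6,"grip":0.6},{"x":0,"y":0,"z":-8,"rx":0,"ry":0,"rz":-26.6,"grip":0.6}]' 40
python3 to.py .543,-.198,.30 .543,-.198,.199; python3 -m creep --help | head -20
```

```text
t: 1.1
ee_pos: [0.254, 0.5706, 0.3102]
tool_rot: [[-0.999, -0.044, -0.001], [-0.044, 0.999, -0.002], [0.001, -0.002, -1.0]]
force: [-0.7, 0.1, -0.5]
finger_gap: 0.601
grasp_force: 0.0
t 1.1 ee [0.254  0.5706 0.3102] F [-0.7  0.1 -0.5] gap 0.60 gf 0.0
rotvec deg [-0.09 -0.03 -0.15]
.543,-.198,.30 shift cm [-25.45 -78.06   1.14] | after square [-25.25 -78.13   1.02]
.543,-.198,.199 shift cm [-25.46 -78.05  11.24] | after square [-25.25 -78.13  11.12]invalid input: not JSON, or not a number
```

```bash

python3 -m creep '[{"x":-1,"y":-3,"z":0,"rx":0,"ry":0,"rz":0,"grip":0.6},{"x":-2.5,"y":-7.7,"z":0,"rx":0,"ry":0,"rz":0,"grip":0.6},{"x":-4,"y":-12.3,"z":0,"rx":0,"ry":0,"rz":0,"grip":0.6},{"x":-5.5,"y":-17,"z":0,"rx":0,"ry":0,"rz":0,"grip":0.6},{"x":-7,"y":-21.5,"z":0,"rx":0,"ry":0,"rz":0,"grip":0.6},{"x":-8.5,"y":-26,"z":0,"rx":0,"ry":0,"rz":0,"grip":0.6},{"x":-10,"y":-30.6,"z":0,"rx":0,"ry":0,"rz":0,"grip":0.6},{"x":-11.5,"y":-35,"z":0,"rx":0,"ry":0,"rz":0,"grip":0.6}]' | grep -E 'ee_pos|^force' &&
python3 -m creep '[{"x":-1.5,"y":-4.6,"z":0,"rx":0,"ry":0,"rz":0,"grip":0.6},{"x":-3,"y":-9.2,"z":0,"rx":0,"ry":0,"rz":0,"grip":0.6},{"x":-4.5,"y":-13.8,"z":0,"rx":0,"ry":0,"rz":0,"grip":0.6},{"x":-6,"y":-18.4,"z":0,"rx":0,"ry":0,"rz":0,"grip":0.6},{"x":-7.5,"y":-23,"z":0,"rx":0,"ry":0,"rz":0,"grip":0.6},{"x":-9,"y":-27.6,"z":0,"rx":0,"ry":0,"rz":0,"grip":0.6},{"x":-10.5,"y":-32,"z":0,"rx":0,"ry":0,"rz":0,"grip":0.6},{"x":-11.5,"y":-35,"z":0,"rx":0,"ry":0,"rz":0,"grip":0.6}]' | grep -E 'ee_pos|^force'
python3 to.py .543,-.198,.30 .543,-.198,.199
```

```text
ee_pos: [0.3851, 0.2243, 0.311]
force: [1.8, 0.2, -0.0]
ee_pos: [0.5159, -0.1213, 0.311]
force: [0.7, 0.4, -0.6]
t 2.7 ee [ 0.5159 -0.1213  0.311 ] F [ 0.7  0.4 -0.6] gap 0.60 gf 0.0
rotvec deg [-0.06 -0.02 -0.28]
.543,-.198,.30 shift cm [-2.39 -7.77  1.1 ] | after square [-2.35 -7.79  1.1 ]
.543,-.198,.199 shift cm [-2.39 -7.76 11.2 ] | after square [-2.35 -7.79 11.2 ]
```

```bash

python3 -m creep '[{"x":-0.8,"y":-2.6,"z":0,"rx":0,"ry":0,"rz":0,"grip":0.6},{"x":-1.6,"y":-5.2,"z":0,"rx":0,"ry":0,"rz":0,"grip":0.6},{"x":-2.4,"y":-7.8,"z":0,"rx":0,"ry":0,"rz":0,"grip":0.6},{"x":-2.4,"y":-7.8,"z":2.5,"rx":0,"ry":0,"rz":0,"grip":0.6},{"x":-2.4,"y":-7.8,"z":5.5,"rx":0,"ry":0,"rz":0,"grip":0.6},{"x":-2.4,"y":-7.8,"z":8.5,"rx":0,"ry":0,"rz":0,"grip":0.6},{"x":-2.4,"y":-7.8,"z":10.5,"rx":0,"ry":0,"rz":0,"grip":0.6},{"x":-2.4,"y":-7.8,"z":11.2,"rx":0,"ry":0,"rz":0,"grip":0.6}]' | grep -E 'ee_pos|^force' 
python3 -m creep '[{"x":0,"y":0,"z":0,"rx":0,"ry":0,"rz":0,"grip":0},{"x":0,"y":0,"z":0,"rx":0,"ry":0,"rz":0,"grip":0},{"x":0,"y":0,"z":0,"rx":0,"ry":0,"rz":0,"grip":0},{"x":0,"y":0,"z":0,"rx":0,"ry":0,"rz":0,"grip":0},{"x":0,"y":0,"z":0,"rx":0,"ry":0,"rz":0,"grip":0},{"x":0,"y":0,"z":0,"rx":0,"ry":0,"rz":0,"grip":0},{"x":0,"y":0,"z":0,"rx":0,"ry":0,"rz":0,"grip":0},{"x":0,"y":0,"z":0,"rx":0,"ry":0,"rz":0,"grip":0}]' 40 | grep -E 'ee_pos|^force|gr|ga'
python3 - <<'E'
from h import *
d=grab('side'); cv2.imwrite('pics/g1.png',cv2.resize(d['image'][90:260,130:330],None,fx=3,fy=3))
E
```

```text
ee_pos: [0.5417, -0.194, 0.1967]
force: [-0.7, 0.4, 0.1]
ee_pos: [0.5439, -0.1952, 0.2006]
force: [-1.0, -2.0, 6.3]
finger_gap: 0.147
grasp_force: 39.3
```

View pics/g1.png

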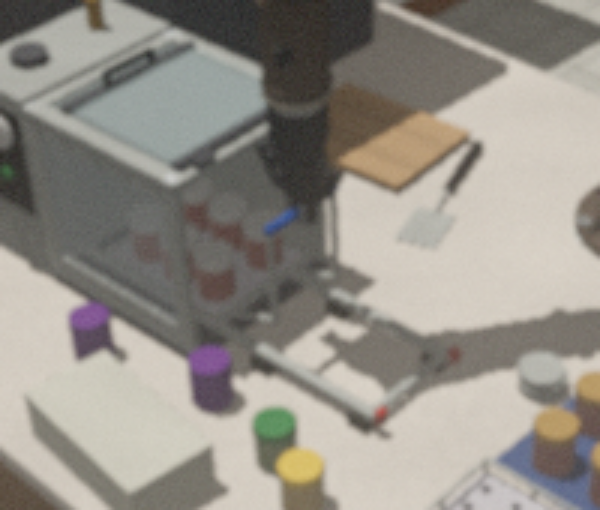

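Bar gripped midway (crop 283,220), gap 12.5 mm. Pulling it out.

```bash

python3 -m creep '[{"x":0,"y":0.2,"z":0,"rx":0,"ry":0,"rz":0,"grip":0},{"x":0,"y":0.7,"z":0,"rx":0,"ry":0,"rz":0,"grip":0},{"x":0,"y":1.5,"z":0,"rx":0,"ry":0,"rz":0,"grip":0},{"x":0,"y":2.5,"z":0,"rx":0,"ry":0,"rz":0,"grip":0},{"x":0,"y":3.6,"z":0,"rx":0,"ry":0,"rz":0,"grip":0},{"x":0,"y":4.8,"z":0,"rx":0,"ry":0,"rz":0,"grip":0},{"x":0,"y":6,"z":0,"rx":0,"ry":0,"rz":0,"grip":0},{"x":0,"y":7.2,"z":0,"rx":0,"ry":0,"rz":0,"grip":0}]' | grep -E 'ee_pos|^force'
python3 -m creep '[{"x":0,"y":1.2,"z":0,"rx":0,"ry":0,"rz":0,"grip":0},{"x":0,"y":2.4,"z":0,"rx":0,"ry":0,"rz":0,"grip":0},{"x":0,"y":3.6,"z":0,"rx":0,"ry":0,"rz":0,"grip":0},{"x":0,"y":4.8,"z":0,"rx":0,"ry":0,"rz":0,"grip":0},{"x":0,"y":6,"z":0,"rx":0,"ry":0,"rz":0,"grip":0},{"x":0,"y":7.2,"z":0,"rx":0,"ry":0,"rz":0,"grip":0},{"x":0,"y":8.4,"z":0,"rx":0,"ry":0,"rz":0,"grip":0},{"x":0,"y":9.6,"z":0,"rx":0,"ry":0,"rz":0,"grip":0}]' | grep -E 'ee_pos|^force'
python3 -m creep '[{"x":0,"y":1.2,"z":0,"rx":0,"ry":0,"rz":0,"grip":0},{"x":0,"y":2.4,"z":0,"rx":0,"ry":0,"rz":0,"grip":0},{"x":0,"y":3.6,"z":0,"rx":0,"ry":0,"rz":0,"grip":0},{"x":0,"y":4.7,"z":0,"rx":0,"ry":0,"rz":0,"grip":0},{"x":0,"y":5.7,"z":0,"rx":0,"ry":0,"rz":0,"grip":0},{"x":0,"y":6.5,"z":0,"rx":0,"ry":0,"rz":0,"grip":0},{"x":0,"y":7.1,"z":0,"rx":0,"ry":0,"rz":0,"grip":0},{"x":0,"y":7.5,"z":0,"rx":0,"ry":0,"rz":0,"grip":0}]' | grep -E 'ee_pos|^force'
python3 to.py .53,.068,.20
```

```text
ee_pos: [0.5398, -0.1234, 0.2005]
force: [-4.8, -3.0, 10.6]
ee_pos: [0.5343, -0.0274, 0.2005]
force: [-9.6, -3.8, 16.8]
ee_pos: [0.5299, 0.0483, 0.2004]
force: [-14.3, -3.6, 20.7]
t 6.8 ee [0.5299 0.0483 0.2004] F [-14.3  -3.6  20.7] gap 0.15 gf 40.8
rotvec deg [ 0.05 -0.21 -0.08]
.53,.068,.20 shift cm [-0.1   1.97  0.04] | after square [-0.1   1.97  0.04]
```

```bash

python3 -m creep '[{"x":0.2,"y":0.2,"z":-0.15,"rx":0,"ry":0,"rz":0,"grip":0},{"x":0.3,"y":0.5,"z":-0.3,"rx":0,"ry":0,"rz":0,"grip":0},{"x":0.3,"y":0.9,"z":-0.3,"rx":0,"ry":0,"rz":0,"grip":0},{"x":0.3,"y":1.3,"z":-0.3,"rx":0,"ry":0,"rz":0,"grip":0},{"x":0.3,"y":1.7,"z":-0.3,"rx":0,"ry":0,"rz":0,"grip":0},{"x":0.3,"y":2.0,"z":-0.3,"rx":0,"ry":0,"rz":0,"grip":0},{"x":0.3,"y":2.2,"z":-0.3,"rx":0,"ry":0,"rz":0,"grip":0},{"x":0.3,"y":2.4,"z":-0.3,"rx":0,"ry":0,"rz":0,"grip":0}]' | grep -E 'ee_pos|^force'
python3 -m creep '[{"x":0,"y":0.2,"z":0,"rx":0,"ry":0,"rz":0,"grip":0},{"x":0,"y":0.3,"z":0,"rx":0,"ry":0,"rz":0,"grip":0},{"x":0,"y":0.4,"z":0,"rx":0,"ry":0,"rz":0,"grip":0},{"x":0,"y":0.5,"z":0,"rx":0,"ry":0,"rz":0,"grip":0},{"x":0,"y":0.5,"z":0,"rx":0,"ry":0,"rz":0,"grip":0},{"x":0,"y":0.5,"z":0,"rx":0,"ry":0,"rz":0,"grip":0},{"x":0,"y":0.5,"z":0,"rx":0,"ry":0,"rz":0,"grip":0},{"x":0,"y":0.5,"z":0,"rx":0,"ry":0,"rz":0,"grip":0}]' | grep -E 'ee_pos|^force'
```

```text
ee_pos: [0.5286, 0.068, 0.2008]
force: [10.1, -16.8, -19.3]
ee_pos: [0.5286, 0.0681, 0.2008]
force: [11.6, -26.2, -17.9]
```

```bash

python3 -m creep '[{"x":0,"y":-0.2,"z":0,"rx":0,"ry":0,"rz":0,"grip":0.3},{"x":0,"y":-0.4,"z":0.1,"rx":0,"ry":0,"rz":0,"grip":0.6},{"x":0,"y":-0.4,"z":0.1,"rx":0,"ry":0,"rz":0,"grip":0.6},{"x":0,"y":-0.4,"z":0.1,"rx":0,"ry":0,"rz":0,"grip":0.6},{"x":0,"y":-0.4,"z":-2,"rx":0,"ry":0,"rz":0,"grip":0.6},{"x":0,"y":-0.4,"z":-5,"rx":0,"ry":0,"rz":0,"grip":0.6},{"x":0,"y":-0.4,"z":-8,"rx":0,"ry":0,"rz":0,"grip":0.6},{"x":0,"y":-0.4,"z":-10,"rx":0,"ry":0,"rz":0,"grip":0.6}]' | grep -E 'ee_pos|^force'
python3 to.py .647,.251,.20 .647,.251,.008 
```

```text
ee_pos: [0.5285, 0.0736, 0.3046]
force: [-0.2, 0.4, 0.0]
t 9.2 ee [0.5285 0.0736 0.3046] F [-0.2  0.4  0. ] gap 0.60 gf 0.0
rotvec deg [ 0.06  0.13 -0.05]
.647,.251,.20 shift cm [-12.63  17.17  10.51] | after square [-12.67  17.16  10.46]
.647,.251,.008 shift cm [-12.59  17.15  29.71] | after square [-12.67  17.16  29.66]
```

```bash

python3 -m creep '[{"x":-1.2,"y":1.7,"z":0,"rx":0,"ry":0,"rz":0,"grip":0.5},{"x":-3.5,"y":4.7,"z":0,"rx":0,"ry":0,"rz":0,"grip":0.5},{"x":-6,"y":8,"z":2,"rx":0,"ry":0,"rz":0,"grip":0.5},{"x":-8.5,"y":11.5,"z":4,"rx":0,"ry":0,"rz":0,"grip":0.5},{"x":-10.8,"y":14.7,"z":6,"rx":0,"ry":0,"rz":0,"grip":0.5},{"x":-12.2,"y":16.7,"z":8,"rx":0,"ry":0,"rz":0,"grip":0.5},{"x":-12.6,"y":17.2,"z":10,"rx":0,"ry":0,"rz":0,"grip":0.5},{"x":-12.6,"y":17.2,"z":10.4,"rx":0,"ry":0,"rz":0,"grip":0.5}]' | grep -E 'ee_pos|^force'
python3 - <<'E'
from h import *
np.set_printoptions(precision=4,suppress=True)
print(arm.get_obs()['qpos'])
t=grab('top'); s=grab('side')
cv2.imwrite('pics/t2.png',cv2.resize(t['image'][110:270,190:390],None,fx=4,fy=3.75))
for b in blobs(t,(100,110,40),(125,255,255),15,(220,150,390,260)): print(b[0],b[1],b[2],onz(t,*b[1],.227),[onz(t,*c,.227)[:2] for c in cv2.boxPoints(b[3])])
E
```

```text
ee_pos: [0.6446, 0.2523, 0.1951]
force: [-0.1, 0.1, 0.3]
[-0.6603  0.588   0.3471  1.4493 -0.2091  1.1452  1.3392]
217 [222.6 204.5] [220 179   7  51] [0.5265 0.067  0.227 ] [array([0.592 , 0.0755]), array([0.5923, 0.0636]), array([0.4647, 0.0588]), array([0.4644, 0.0704])]
```

View pics/t2.png

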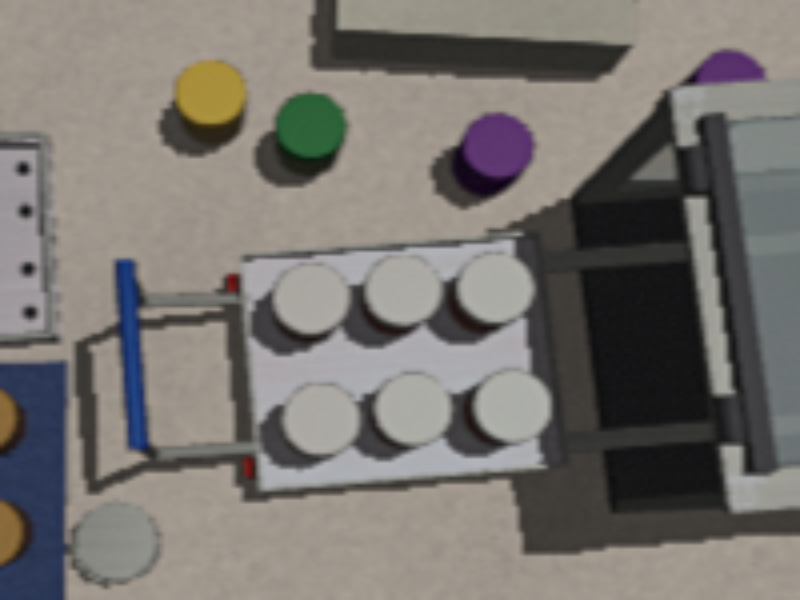

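The carriage is out with six white lids upright (crop 310,300 … 511,406), and the bar is at (132,355). Now for the deck pose, then the tool turn onto the bail.

```bash

python3 - <<'E'
from h import *
np.set_printoptions(precision=4,suppress=True)
t=grab('top')
J=np.array([onz(t,190+x/4,110+y/3.75,.12)[:2] for x,y in ((310,300),(402,291),(495,288),(321,419),(412,409),(511,406))]); print(J, J.mean(0))
yd=(J[0]-J[2]+J[3]-J[5]); print('rowyaw',np.degrees(np.arctan2(-yd[0],yd[1])))
D=np.array([onz(t,190+x/4,110+y/3.75,.062)[:2] for x,y in ((243,258),(538,235),(564,463),(260,489))]); print('deck rim',D,D.mean(0))
yd=D[0]-D[1]+D[3]-D[2]; print('deckyaw',np.degrees(np.arctan2(-yd[0],yd[1])))
a=np.deg2rad(3); print('from bar',np.array([.5275,.067])-.19*np.array([-np.sin(a),np.cos(a)]))
E
python3 -m creep '[{"x":0,"y":0,"z":0,"rx":0,"ry":0,"rz":-8,"grip":0.5},{"x":0,"y":0,"z":0,"rx":0,"ry":0,"rz":-16,"grip":0.5},{"x":0,"y":0,"z":0,"rx":0,"ry":0,"rz":-24,"grip":0.5},{"x":0,"y":0,"z":0,"rx":0,"ry":0,"rz":-32,"grip":0.5},{"x":0,"y":0,"z":0,"rx":0,"ry":0,"rz":-40,"grip":0.5},{"x":0,"y":0,"z":0,"rx":0,"ry":0,"rz":-48,"grip":0.5},{"x":0,"y":0,"z":0,"rx":0,"ry":0,"rz":-56,"grip":0.5},{"x":0,"y":0,"z":0,"rx":0,"ry":0,"rz":-64,"grip":0.5}]' | grep -E 'ee_pos|^force'
python3 -m creep '[{"x":0,"y":0,"z":0,"rx":0,"ry":0,"rz":-8,"grip":0.5},{"x":0,"y":0,"z":0,"rx":0,"ry":0,"rz":-16,"grip":0.5},{"x":0,"y":0,"z":0,"rx":0,"ry":0,"rz":-24,"grip":0.5},{"x":0,"y":0,"z":0,"rx":0,"ry":0,"rz":-26,"grip":0.5},{"x":0,"y":0,"z":0,"rx":0,"ry":0,"rz":-26,"grip":0.5},{"x":0,"y":0,"z":0,"rx":0,"ry":0,"rz":-26,"grip":0.5},{"x":0,"y":0,"z":0,"rx":0,"ry":0,"rz":-26,"grip":0.5},{"x":0,"y":0,"z":0,"rx":0,"ry":0,"rz":-26,"grip":0.5}]' | grep -E 'ee_pos|^force'
python3 to.py .647,.251,.008; python3 -c "
from station import arm; print(arm.get_obs()['qpos'])"
```

```text
[[ 0.5779 -0.0527]
 [ 0.5832 -0.1183]
 [ 0.5839 -0.1848]
 [ 0.4878 -0.0575]
 [ 0.4936 -0.1216]
 [ 0.4939 -0.1914]] [ 0.5367 -0.1211]
rowyaw 2.5928858490946904
deck rim [[ 0.6226 -0.0063]
 [ 0.6361 -0.2299]
 [ 0.4527 -0.2389]
 [ 0.4387 -0.0141]] [ 0.5375 -0.1223]
deckyaw 3.4999269859370323
from bar [ 0.5374 -0.1227]
ee_pos: [0.6468, 0.2495, 0.2007]
force: [-0.6, 0.5, -0.3]
ee_pos: [0.6462, 0.2504, 0.1987]
force: [0.8, 0.3, 0.9]
t 11.7 ee [0.6462 0.2504 0.1987] F [0.8 0.3 0.9] gap 0.50 gf 0.0
rotvec deg [-2.000e-02  2.000e-02  8.986e+01]
.647,.251,.008 shift cm [-0.06 -0.08 19.07] | after square [-0.09  0.06 19.07]
[-0.40529001  0.57332466 -0.06792483  1.42151029  0.0406194   1.14770975
  2.70718754]
```

q7 is near its limit this way, so I'll turn half round instead.

```bash

for i in 1 2; do python3 -m creep '[{"x":0,"y":0,"z":0,"rx":0,"ry":0,"rz":8.5,"grip":0.5},{"x":0,"y":0,"z":0,"rx":0,"ry":0,"rz":17,"grip":0.5},{"x":0,"y":0,"z":0,"rx":0,"ry":0,"rz":25.5,"grip":0.5},{"x":0,"y":0,"z":0,"rx":0,"ry":0,"rz":34,"grip":0.5},{"x":0,"y":0,"z":0,"rx":0,"ry":0,"rz":42.5,"grip":0.5},{"x":0,"y":0,"z":0,"rx":0,"ry":0,"rz":51,"grip":0.5},{"x":0,"y":0,"z":0,"rx":0,"ry":0,"rz":59.5,"grip":0.5},{"x":0,"y":0,"z":0,"rx":0,"ry":0,"rz":68,"grip":0.5}]' | grep -E 'ee_pos'; done
python3 -m creep '[{"x":0,"y":0,"z":0,"rx":0,"ry":0,"rz":8.5,"grip":0.5},{"x":0,"y":0,"z":0,"rx":0,"ry":0,"rz":17,"grip":0.5},{"x":0,"y":0,"z":0,"rx":0,"ry":0,"rz":25.5,"grip":0.5},{"x":0,"y":0,"z":0,"rx":0,"ry":0,"rz":34,"grip":0.5},{"x":0,"y":0,"z":0,"rx":0,"ry":0,"rz":42.5,"grip":0.5},{"x":0,"y":0,"z":0,"rx":0,"ry":0,"rz":44,"grip":0.5},{"x":0,"y":0,"z":0,"rx":0,"ry":0,"rz":44,"grip":0.5},{"x":0,"y":0,"z":0,"rx":0,"ry":0,"rz":44,"grip":0.5}]' | grep -E 'ee_pos|^force'
python3 to.py .647,.251,.008; python3 -c "
from station import arm; print(arm.get_obs()['qpos'])"
```

```text
ee_pos: [0.646, 0.2507, 0.1984]
ee_pos: [0.6461, 0.2507, 0.1984]
ee_pos: [0.6461, 0.2505, 0.1984]
force: [0.1, -0.0, -0.8]
t 14.1 ee [0.6461 0.2505 0.1984] F [ 0.1 -0.  -0.8] gap 0.50 gf 0.0
rotvec deg [  0.     0.   -89.91]
.647,.251,.008 shift cm [ 0.04  0.09 19.04] | after square [-0.09  0.04 19.04]
[-0.86461266  0.64908424  0.71789641  1.46798068 -0.44247979  1.19050342
 -0.03396811]
```

```bash

python3 -m creep '[{"x":0,"y":0.1,"z":2,"rx":0,"ry":0,"rz":0,"grip":0.4},{"x":0,"y":0.1,"z":6,"rx":0,"ry":0,"rz":0,"grip":0.4},{"x":0,"y":0.1,"z":10,"rx":0,"ry":0,"rz":0,"grip":0.4},{"x":0,"y":0.1,"z":14,"rx":0,"ry":0,"rz":0,"grip":0.4},{"x":0,"y":0.1,"z":17,"rx":0,"ry":0,"rz":0,"grip":0.4},{"x":0,"y":0.1,"z":18.4,"rx":0,"ry":0,"rz":0,"grip":0.4},{"x":0,"y":0.1,"z":18.9,"rx":0,"ry":0,"rz":0,"grip":0.4},{"x":0,"y":0.1,"z":18.9,"rx":0,"ry":0,"rz":0,"grip":0.4}]' | grep -E 'ee_pos|^force' 
python3 -m creep '[{"x":0,"y":0,"z":0,"rx":0,"ry":0,"rz":0,"grip":0},{"x":0,"y":0,"z":0,"rx":0,"ry":0,"rz":0,"grip":0},{"x":0,"y":0,"z":0,"rx":0,"ry":0,"rz":0,"grip":0},{"x":0,"y":0,"z":0,"rx":0,"ry":0,"rz":0,"grip":0},{"x":0,"y":0,"z":0,"rx":0,"ry":0,"rz":0,"grip":0},{"x":0,"y":0,"z":0,"rx":0,"ry":0,"rz":0,"grip":0},{"x":0,"y":0,"z":0,"rx":0,"ry":0,"rz":0,"grip":0},{"x":0,"y":0,"z":0,"rx":0,"ry":0,"rz":0,"grip":0}]' 60 | grep -E 'ee_pos|^force|gr|ga'
python3 -m creep '[{"x":0,"y":0,"z":-0.5,"rx":0,"ry":0,"rz":0,"grip":0},{"x":0,"y":0,"z":-1.5,"rx":0,"ry":0,"rz":0,"grip":0},{"x":0,"y":0,"z":-3.5,"rx":0,"ry":0,"rz":0,"grip":0},{"x":0,"y":0,"z":-6,"rx":0,"ry":0,"rz":0,"grip":0},{"x":0,"y":0,"z":-9,"rx":0,"ry":0,"rz":0,"grip":0},{"x":0,"y":0,"z":-12,"rx":0,"ry":0,"rz":0,"grip":0},{"x":0,"y":0,"z":-14.5,"rx":0,"ry":0,"rz":0,"grip":0},{"x":0,"y":0,"z":-16.5,"rx":0,"ry":0,"rz":0,"grip":0}]' | grep -E 'ee_pos|^force|gr|ga'
```

```text
ee_pos: [0.6477, 0.2504, 0.0099]
force: [0.1, -0.2, 0.3]
ee_pos: [0.6486, 0.2509, 0.0113]
force: [-0.6, -0.5, 8.2]
finger_gap: 0.063
grasp_force: 58.8
ee_pos: [0.6472, 0.2503, 0.1768]
force: [-0.4, -0.6, -3.5]
finger_gap: 0.062
grasp_force: 58.6
```

```bash

python3 -m creep '[{"x":0,"y":0,"z":-2,"rx":0,"ry":0,"rz":0,"grip":0},{"x":0,"y":0,"z":-4,"rx":0,"ry":0,"rz":0,"grip":0},{"x":0,"y":0,"z":-6.5,"rx":0,"ry":0,"rz":0,"grip":0},{"x":0,"y":0,"z":-9,"rx":0,"ry":0,"rz":0,"grip":0},{"x":0,"y":0,"z":-11,"rx":0,"ry":0,"rz":0,"grip":0},{"x":0,"y":0,"z":-12,"rx":0,"ry":0,"rz":0,"grip":0},{"x":0,"y":0,"z":-12.2,"rx":0,"ry":0,"rz":0,"grip":0},{"x":0,"y":0,"z":-12.2,"rx":0,"ry":0,"rz":0,"grip":0}]' | grep -E 'ee_pos|^force|gr|ga'
python3 to.py .537,-.122,.30;  python3 -c "
from station import arm; print(arm.get_obs()['qpos'])"
```

```text
ee_pos: [0.6468, 0.2504, 0.2958]
force: [0.6, 1.1, -3.6]
finger_gap: 0.065
grasp_force: 58.7
t 17.3 ee [0.6468 0.2504 0.2958] F [ 0.6  1.1 -3.6] gap 0.07 gf 58.7
rotvec deg [-4.00e-02 -4.00e-02 -9.01e+01]
.537,-.122,.30 shift cm [-36.71 -12.65  -0.41] | after square [ 12.72 -36.69  -0.42]
[-0.87089171  0.58836926  0.75707351  1.32463121 -0.39866802  1.38192242
 -0.08019673]
```

```bash

python3 -m creep '[{"x":-0.5,"y":-0.2,"z":0,"rx":0,"ry":0,"rz":0,"grip":0},{"x":-1.8,"y":-0.6,"z":0,"rx":0,"ry":0,"rz":0,"grip":0},{"x":-3.8,"y":-1.3,"z":0,"rx":0,"ry":0,"rz":0,"grip":0},{"x":-6.3,"y":-2.2,"z":0,"rx":0,"ry":0,"rz":0,"grip":0},{"x":-9,"y":-3.1,"z":0,"rx":0,"ry":0,"rz":0,"grip":0},{"x":-12,"y":-4.1,"z":0,"rx":0,"ry":0,"rz":0,"grip":0},{"x":-15,"y":-5.2,"z":0,"rx":0,"ry":0,"rz":0,"grip":0},{"x":-18,"y":-6.2,"z":0,"rx":0,"ry":0,"rz":0,"grip":0}]' | grep -E 'ee_pos|^force|gr|ga'
python3 -m creep '[{"x":-3,"y":-1,"z":0,"rx":0,"ry":0,"rz":0,"grip":0},{"x":-6,"y":-2.1,"z":0,"rx":0,"ry":0,"rz":0,"grip":0},{"x":-9,"y":-3.1,"z":0,"rx":0,"ry":0,"rz":0,"grip":0},{"x":-12,"y":-4.1,"z":0,"rx":0,"ry":0,"rz":0,"grip":0},{"x":-14.8,"y":-5.1,"z":0,"rx":0,"ry":0,"rz":0,"grip":0},{"x":-17,"y":-5.9,"z":0,"rx":0,"ry":0,"rz":0,"grip":0},{"x":-18.3,"y":-6.3,"z":0,"rx":0,"ry":0,"rz":0,"grip":0},{"x":-18.7,"y":-6.4,"z":0,"rx":0,"ry":0,"rz":0,"grip":0}]' | grep -E 'ee_pos|^force|gr|ga'
python3 to.py .5375,-.122,.17 
python3 - <<'E'
from h import *
t=grab('top'); cv2.imwrite('pics/t3.png',cv2.resize(t['image'][110:270,190:390],None,fx=4,fy=3.75))
print(arm.get_obs()['qpos'])
E
```

```text
ee_pos: [0.5919, 0.0653, 0.2958]
force: [-0.0, 0.1, -3.6]
finger_gap: 0.07
grasp_force: 58.7
ee_pos: [0.5367, -0.1239, 0.2962]
force: [0.4, 0.8, -2.6]
finger_gap: 0.059
grasp_force: 58.7
t 18.9 ee [ 0.5367 -0.1239  0.2962] F [ 0.4  0.8 -2.6] gap 0.06 gf 58.7
rotvec deg [-0.000e+00 -2.000e-02 -9.027e+01]
.5375,-.122,.17 shift cm [ 0.18  0.09 12.62] | after square [-0.08  0.18 12.62]
[-0.50590257  0.3248456   0.85796069  1.70450026 -0.25906757  1.23125815
  0.45692387]
```

View pics/t3.png

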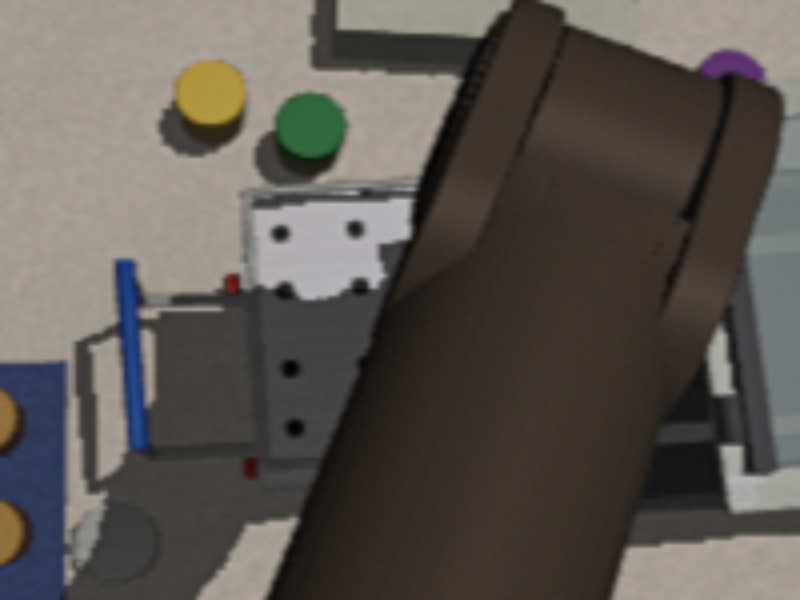

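The sheet hangs over the deck; its outer-edge corners are at crop (243,191) and (263,487?). Checking the pose and then lowering.

```bash

python3 - <<'E'
from h import *
np.set_printoptions(precision=4,suppress=True)
t=grab('top'); z=.296-.011
for n,x,y,zz in (('ul rail',243,191,z+.029),('ll rail bottom-ish',265,487,z+.029),('ll',268,460,z+.004)): print(n,onz(t,190+x/4,110+y/3.75,zz))
H=np.array([onz(t,190+x/4,110+y/3.75,z+.004)[:2] for x,y in ((280,233),(285,291),(290,368),(295,428))]); print(H,H.mean(0)); h=H[0]-H[3]; print('x-axis yaw',np.degrees(np.arctan2(h[1],h[0])))
E
```

```text
ul rail [ 0.6162 -0.0063  0.314 ]
ll rail bottom-ish [ 0.4334 -0.0141  0.314 ]
ll [ 0.4506 -0.0167  0.289 ]
[[ 0.5944 -0.0278]
 [ 0.5568 -0.0297]
 [ 0.5077 -0.0312]
 [ 0.47   -0.033 ]] [ 0.5322 -0.0305]
x-axis yaw 2.3869638526429604
```

```bash

python3 -m creep '[{"x":0.1,"y":0.1,"z":1,"rx":0,"ry":0,"rz":0,"grip":0},{"x":0.1,"y":0.1,"z":3,"rx":0,"ry":0,"rz":0,"grip":0},{"x":0.1,"y":0.1,"z":5.5,"rx":0,"ry":0,"rz":0,"grip":0},{"x":0.1,"y":0.1,"z":8,"rx":0,"ry":0,"rz":0,"grip":0},{"x":0.1,"y":0.1,"z":10.5,"rx":0,"ry":0,"rz":0,"grip":0},{"x":0.1,"y":0.1,"z":13,"rx":0,"ry":0,"rz":0,"grip":0},{"x":0.1,"y":0.1,"z":14.5,"rx":0,"ry":0,"rz":0,"grip":0},{"x":0.1,"y":0.1,"z":15.2,"rx":0,"ry":0,"rz":0,"grip":0}]' | grep -E 'ee_pos|^force|gr|ga'
python3 -m creep '[{"x":0,"y":0,"z":0.2,"rx":0,"ry":0,"rz":0,"grip":0},{"x":0,"y":0,"z":0.4,"rx":0,"ry":0,"rz":0,"grip":0},{"x":0,"y":0,"z":0.6,"rx":0,"ry":0,"rz":0,"grip":0},{"x":0,"y":0,"z":0.8,"rx":0,"ry":0,"rz":0,"grip":0},{"x":0,"y":0,"z":0.9,"rx":0,"ry":0,"rz":0,"grip":0},{"x":0,"y":0,"z":1.0,"rx":0,"ry":0,"rz":0,"grip":0},{"x":0,"y":0,"z":1.0,"rx":0,"ry":0,"rz":0,"grip":0},{"x":0,"y":0,"z":1.0,"rx":0,"ry":0,"rz":0,"grip":0}]' | grep -E 'ee_pos|^force|gr|ga'
python3 to.py .5375,-.1225,.131
```

```text
ee_pos: [0.5382, -0.119, 0.1419]
force: [-0.5, 0.2, -2.5]
finger_gap: 0.062
grasp_force: 58.6
ee_pos: [0.5389, -0.1209, 0.1344]
force: [0.0, -0.4, -3.7]
finger_gap: 0.065
grasp_force: 58.6
t 20.6 ee [ 0.5389 -0.1209  0.1344] F [ 0.  -0.4 -3.7] gap 0.06 gf 58.6
rotvec deg [ 1.000e-02  1.000e-02 -9.011e+01]
.5375,-.1225,.131 shift cm [-0.16 -0.15  0.34] | after square [ 0.15 -0.16  0.34]
```

```bash

python3 -m creep '[{"x":-0.1,"y":-0.1,"z":0.1,"rx":0,"ry":0,"rz":0,"grip":0},{"x":-0.1,"y":-0.1,"z":0.15,"rx":0,"ry":0,"rz":0,"grip":0},{"x":-0.1,"y":-0.1,"z":0.2,"rx":0,"ry":0,"rz":0,"grip":0},{"x":-0.1,"y":-0.1,"z":0.25,"rx":0,"ry":0,"rz":0,"grip":0},{"x":-0.1,"y":-0.1,"z":0.3,"rx":0,"ry":0,"rz":0,"grip":0},{"x":-0.1,"y":-0.1,"z":0.35,"rx":0,"ry":0,"rz":0,"grip":0},{"x":-0.1,"y":-0.1,"z":0.4,"rx":0,"ry":0,"rz":0,"grip":0},{"x":-0.1,"y":-0.1,"z":0.4,"rx":0,"ry":0,"rz":0,"grip":0}]' | grep -E 'ee_pos|^force|gr|ga'
```

```text
ee_pos: [0.538, -0.1219, 0.1312]
force: [-4.0, 2.2, 9.9]
finger_gap: 0.065
grasp_force: 60.1
```

```bash

python3 -m creep '[{"x":0,"y":0,"z":-0.1,"rx":0,"ry":0,"rz":0,"grip":0},{"x":0,"y":0,"z":-0.1,"rx":0,"ry":0,"rz":0,"grip":0.3},{"x":0,"y":0,"z":-0.1,"rx":0,"ry":0,"rz":0,"grip":0.4},{"x":0,"y":0,"z":-0.2,"rx":0,"ry":0,"rz":0,"grip":0.4},{"x":0,"y":0,"z":-0.2,"rx":0,"ry":0,"rz":0,"grip":0.4},{"x":0,"y":0,"z":-1.5,"rx":0,"ry":0,"rz":0,"grip":0.4},{"x":0,"y":0,"z":-4,"rx":0,"ry":0,"rz":0,"grip":0.4},{"x":0,"y":0,"z":-7,"rx":0,"ry":0,"rz":0,"grip":0.4}]' | grep -E 'ee_pos|^force|gr|ga'
python3 -m creep '[{"x":0,"y":0,"z":-3,"rx":0,"ry":0,"rz":8,"grip":0.85},{"x":0,"y":0,"z":-6,"rx":0,"ry":0,"rz":16,"grip":0.85},{"x":0,"y":0,"z":-9,"rx":0,"ry":0,"rz":24,"grip":0.85},{"x":0,"y":0,"z":-10,"rx":0,"ry":0,"rz":32,"grip":0.85},{"x":2,"y":0,"z":-10,"rx":0,"ry":0,"rz":32,"grip":0.85},{"x":5,"y":0,"z":-10,"rx":0,"ry":0,"rz":32,"grip":0.85},{"x":9,"y":0,"z":-10,"rx":0,"ry":0,"rz":32,"grip":0.85},{"x":13,"y":0,"z":-10,"rx":0,"ry":0,"rz":32,"grip":0.85}]' | grep -E 'ee_pos|^force|gr|ga'
python3 to.py .41,.187,.25;  python3 -c "
from station import arm; print(arm.get_obs()['qpos'])"
```

```text
ee_pos: [0.5373, -0.1219, 0.2013]
force: [0.8, -0.1, 0.4]
finger_gap: 0.399
grasp_force: 0.0
ee_pos: [0.5318, 0.0087, 0.3013]
force: [0.9, 0.6, 0.2]
finger_gap: 0.85
grasp_force: 0.0
t 23.0 ee [0.5318 0.0087 0.3013] F [0.9 0.6 0.2] gap 0.85 gf 0.0
rotvec deg [ 7.0000e-02  1.0000e-02 -1.2219e+02]
.41,.187,.25 shift cm [  9.52 -19.38   5.13] | after square [11.32 18.38  5.13]
[-0.88980089  0.32023625  1.03727316  1.74733125 -0.29122253  1.23978744
 -0.2935435 ]
```

```bash
sed -i 's/Y=np.array(\[-np.sin(a),np.cos(a),0\])/Y=-np.array([-np.sin(a),np.cos(a),0])/' to.py
python3 -m creep '[{"x":1,"y":-1.5,"z":0,"rx":0,"ry":0,"rz":7.2,"grip":0.85},{"x":2.5,"y":-4,"z":1,"rx":0,"ry":0,"rz":14.5,"grip":0.85},{"x":4,"y":-7,"z":2,"rx":0,"ry":0,"rz":21.8,"grip":0.85},{"x":5.5,"y":-10.5,"z":3,"rx":0,"ry":0,"rz":29,"grip":0.85},{"x":7,"y":-14,"z":4,"rx":0,"ry":0,"rz":36.3,"grip":0.85},{"x":8.5,"y":-17,"z":4.5,"rx":0,"ry":0,"rz":43.5,"grip":0.85},{"x":9.2,"y":-18.8,"z":5,"rx":0,"ry":0,"rz":50.8,"grip":0.85},{"x":9.5,"y":-19.4,"z":5.1,"rx":0,"ry":0,"rz":57.8,"grip":0.85}]' | grep -E 'ee_pos|^force|gr|ga'
python3 to.py .411,.187,.031
python3 - <<'E'
from h import *
np.set_printoptions(precision=4,suppress=True)
t=grab('top'); print(arm.get_obs()['qpos'])
for b in blobs(t,(8,90,80),(22,200,255),100,(95,150,260,290)): print(b[:3],onz(t,*b[1],.07))
cv2.imwrite('pics/t4.png',cv2.resize(t['image'][110:290,80:400],None,fx=2.5,fy=2.5))
E
```

```text
ee_pos: [0.4079, 0.1879, 0.2493]
force: [0.2, 0.6, -0.4]
finger_gap: 0.853
grasp_force: 0.0
t 23.8 ee [0.4079 0.1879 0.2493] F [ 0.2  0.6 -0.4] gap 0.85 gf 0.0
rotvec deg [-0.04  0.09 -0.01]
.411,.187,.031 shift cm [ 0.34  0.12 21.83] | after square [ 0.31  0.11 21.83]
[-1.594   0.2399  1.2883  2.0101 -0.263   1.0793 -1.7182]
(np.int32(173), array([102.6, 181.2]), array([ 95, 168,  15,  24], dtype=int32)) [0.6245 0.4311 0.07  ]
(np.int32(279), array([184.3, 221. ]), array([175, 212,  19,  19], dtype=int32)) [0.5005 0.1907 0.07  ]
(np.int32(199), array([157. , 221.6]), array([148, 214,  17,  18], dtype=int32)) [0.5009 0.2698 0.07  ]
(np.int32(107), array([116.6, 219.6]), array([109, 216,  18,   9], dtype=int32)) [0.5098 0.3866 0.07  ]
```

View pics/t4.png

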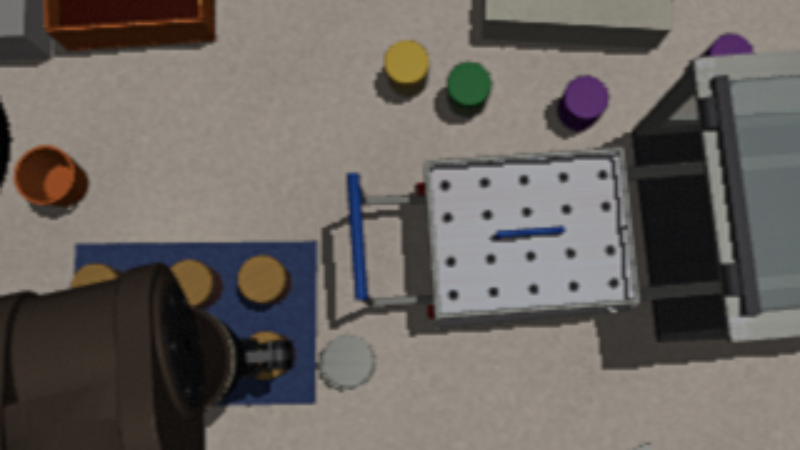

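The sheet lies square on the first layer (bail crop 495-563,232) and the four jars are unmoved. q3 is near its limit, so I'll turn the wrist half back and check the sheet pose.

```bash
sed -i 's/Y=-np.array/Y=np.array/' to.py
for i in 1 2; do python3 -m creep '[{"x":0,"y":0,"z":0,"rx":0,"ry":0,"rz":-8.5,"grip":0.85},{"x":0,"y":0,"z":0,"rx":0,"ry":0,"rz":-17,"grip":0.85},{"x":0,"y":0,"z":0,"rx":0,"ry":0,"rz":-25.5,"grip":0.85},{"x":0,"y":0,"z":0,"rx":0,"ry":0,"rz":-34,"grip":0.85},{"x":0,"y":0,"z":0,"rx":0,"ry":0,"rz":-42.5,"grip":0.85},{"x":0,"y":0,"z":0,"rx":0,"ry":0,"rz":-51,"grip":0.85},{"x":0,"y":0,"z":0,"rx":0,"ry":0,"rz":-59.5,"grip":0.85},{"x":0,"y":0,"z":0,"rx":0,"ry":0,"rz":-68,"grip":0.85}]' | grep -E 'ee_pos'; done
python3 -m creep '[{"x":0,"y":0,"z":0,"rx":0,"ry":0,"rz":-8.5,"grip":0.85},{"x":0,"y":0,"z":0,"rx":0,"ry":0,"rz":-17,"grip":0.85},{"x":0,"y":0,"z":0,"rx":0,"ry":0,"rz":-25.5,"grip":0.85},{"x":0,"y":0,"z":0,"rx":0,"ry":0,"rz":-34,"grip":0.85},{"x":0,"y":0,"z":0,"rx":0,"ry":0,"rz":-42.5,"grip":0.85},{"x":0,"y":0,"z":0,"rx":0,"ry":0,"rz":-44,"grip":0.85},{"x":0,"y":0,"z":0,"rx":0,"ry":0,"rz":-44,"grip":0.85},{"x":0,"y":0,"z":0,"rx":0,"ry":0,"rz":-44,"grip":0.85}]' | grep -E 'ee_pos|^force'
python3 to.py .411,.187,.031
python3 - <<'E'
from h import *
np.set_printoptions(precision=4,suppress=True)
t=grab('top'); print(arm.get_obs()['qpos'])
for b in blobs(t,(100,110,40),(125,255,255),15,(260,180,330,225)): print('bail',b[:3],onz(t,*b[1],.147))
C=np.array([onz(t,80+x/2.5,110+y/2.5,.149)[:2] for x,y in ((427,163),(623,151),(635,302),(441,317))]); print(C,C.mean(0)); 
yd=C[0]-C[1]+C[3]-C[2]; print('yaw',np.degrees(np.arctan2(-yd[0],yd[1])))
E
```

```text
ee_pos: [0.4102, 0.1853, 0.2501]
ee_pos: [0.4102, 0.1853, 0.2501]
ee_pos: [0.4099, 0.1858, 0.2496]
force: [-0.1, 0.6, -0.5]
t 26.2 ee [0.4099 0.1858 0.2496] F [-0.1  0.6 -0.5] gap 0.85 gf 0.0
rotvec deg [ 0.01  0.02 -0.08]
.411,.187,.031 shift cm [-0.11  0.11 21.86] | after square [-0.12  0.12 21.86]
[-1.1425  0.1274  0.6811  1.9899 -0.0921  1.0541  1.1973]
bail (np.int32(68), array([291.2, 202.4]), array([278, 201,  28,   4], dtype=int32)) [ 0.5374 -0.1155  0.147 ]
[[ 0.6159 -0.0063]
 [ 0.6243 -0.2254]
 [ 0.4563 -0.2287]
 [ 0.446  -0.0172]] [ 0.5357 -0.1194]
yaw 2.4848248519149267
```

```bash

python3 -m creep '[{"x":-0.1,"y":0.1,"z":3,"rx":0,"ry":0,"rz":0,"grip":0.88},{"x":-0.1,"y":0.1,"z":7.5,"rx":0,"ry":0,"rz":0,"grip":0.88},{"x":-0.1,"y":0.1,"z":12,"rx":0,"ry":0,"rz":0,"grip":0.88},{"x":-0.1,"y":0.1,"z":16,"rx":0,"ry":0,"rz":0,"grip":0.88},{"x":-0.1,"y":0.1,"z":19,"rx":0,"ry":0,"rz":0,"grip":0.88},{"x":-0.1,"y":0.1,"z":21,"rx":0,"ry":0,"rz":0,"grip":0.88},{"x":-0.1,"y":0.1,"z":21.8,"rx":0,"ry":0,"rz":0,"grip":0.88},{"x":-0.1,"y":0.1,"z":21.8,"rx":0,"ry":0,"rz":0,"grip":0.88}]' | grep -E 'ee_pos|^force|gr|ga'
python3 -m creep '[{"x":0,"y":0,"z":0,"rx":0,"ry":0,"rz":0,"grip":0.6},{"x":0,"y":0,"z":0,"rx":0,"ry":0,"rz":0,"grip":0.4},{"x":0,"y":0,"z":0,"rx":0,"ry":0,"rz":0,"grip":0.3},{"x":0,"y":0,"z":0,"rx":0,"ry":0,"rz":0,"grip":0.3},{"x":0,"y":0,"z":0,"rx":0,"ry":0,"rz":0,"grip":0.3},{"x":0,"y":0,"z":0,"rx":0,"ry":0,"rz":0,"grip":0.3},{"x":0,"y":0,"z":-1,"rx":0,"ry":0,"rz":0,"grip":0.3},{"x":0,"y":0,"z":-3,"rx":0,"ry":0,"rz":0,"grip":0.3}]' 40 | grep -E 'ee_pos|^force|gr|ga'
python3 to.py .494,-.170,.29
```

```text
ee_pos: [0.4103, 0.1867, 0.0308]
force: [0.3, 0.8, -0.5]
finger_gap: 0.878
grasp_force: 0.0
ee_pos: [0.4099, 0.1868, 0.0617]
force: [-0.5, 0.7, -1.4]
finger_gap: 0.646
grasp_force: 42.8
t 27.9 ee [0.4099 0.1868 0.0617] F [-0.5  0.7 -1.4] gap 0.65 gf 42.8
rotvec deg [-0.05 -0.09  0.1 ]
.494,-.170,.29 shift cm [ -6.63 -36.06 -22.81] | after square [ -6.72 -36.03 -22.83]
```

```bash

python3 -m creep '[{"x":0,"y":0,"z":-2.5,"rx":0,"ry":0,"rz":0,"grip":0.3},{"x":0,"y":0,"z":-6,"rx":0,"ry":0,"rz":0,"grip":0.3},{"x":0,"y":0,"z":-10,"rx":0,"ry":0,"rz":0,"grip":0.3},{"x":0,"y":0,"z":-14,"rx":0,"ry":0,"rz":0,"grip":0.3},{"x":-0.1,"y":-0.5,"z":-18,"rx":0,"ry":0,"rz":0,"grip":0.3},{"x":-0.3,"y":-1.5,"z":-21,"rx":0,"ry":0,"rz":0,"grip":0.3},{"x":-0.6,"y":-3.5,"z":-22.6,"rx":0,"ry":0,"rz":0,"grip":0.3},{"x":-1,"y":-6,"z":-23,"rx":0,"ry":0,"rz":0,"grip":0.3}]' | grep -E 'ee_pos|^force|gr|ga'
python3 -m creep '[{"x":-0.5,"y":-3,"z":0,"rx":0,"ry":0,"rz":0,"grip":0.3},{"x":-1.2,"y":-7,"z":0,"rx":0,"ry":0,"rz":0,"grip":0.3},{"x":-2,"y":-11,"z":0,"rx":0,"ry":0,"rz":0,"grip":0.3},{"x":-2.8,"y":-15,"z":0,"rx":0,"ry":0,"rz":0,"grip":0.3},{"x":-3.6,"y":-19,"z":0,"rx":0,"ry":0,"rz":0,"grip":0.3},{"x":-4.4,"y":-23,"z":0,"rx":0,"ry":0,"rz":0,"grip":0.3},{"x":-5,"y":-26.5,"z":0,"rx":0,"ry":0,"rz":0,"grip":0.3},{"x":-5.4,"y":-28.5,"z":0,"rx":0,"ry":0,"rz":0,"grip":0.3}]' | grep -E 'ee_pos|^force|gr|ga'
python3 to.py .494,-.170,.155; python3 -c "
from station import arm; print(arm.get_obs()['qpos'])"
```

```text
ee_pos: [0.4242, 0.1276, 0.294]
force: [0.7, 0.7, -2.0]
finger_gap: 0.648
grasp_force: 42.8
ee_pos: [0.4907, -0.1577, 0.2922]
force: [0.2, 0.3, -1.4]
finger_gap: 0.645
grasp_force: 42.9
t 29.5 ee [ 0.4907 -0.1577  0.2922] F [ 0.2  0.3 -1.4] gap 0.64 gf 42.9
rotvec deg [-0.05  0.03 -0.1 ]
.494,-.170,.155 shift cm [-0.26 -1.23 13.72] | after square [-0.27 -1.25 13.72]
[-0.55340103  0.27221425  0.97881927  1.79675156 -0.24124245  1.19953113
  2.1129539 ]
```

```bash

python3 -m creep '[{"x":-0.2,"y":-0.7,"z":0.5,"rx":0,"ry":0,"rz":0,"grip":0.3},{"x":-0.2,"y":-0.9,"z":2,"rx":0,"ry":0,"rz":0,"grip":0.3},{"x":-0.2,"y":-0.9,"z":4.5,"rx":0,"ry":0,"rz":0,"grip":0.3},{"x":-0.2,"y":-0.9,"z":7,"rx":0,"ry":0,"rz":0,"grip":0.3},{"x":-0.2,"y":-0.9,"z":9.5,"rx":0,"ry":0,"rz":0,"grip":0.3},{"x":-0.2,"y":-0.9,"z":11.2,"rx":0,"ry":0,"rz":0,"grip":0.3},{"x":-0.2,"y":-0.9,"z":12.2,"rx":0,"ry":0,"rz":0,"grip":0.3},{"x":-0.2,"y":-0.9,"z":12.5,"rx":0,"ry":0,"rz":0,"grip":0.3}]' | grep -E 'ee_pos|^force|gr|ga'
python3 to.py .494,-.170,.155
```

```text
ee_pos: [0.4933, -0.1622, 0.1657]
force: [-0.8, -0.3, -0.9]
finger_gap: 0.652
grasp_force: 42.9
t 30.3 ee [ 0.4933 -0.1622  0.1657] F [-0.8 -0.3 -0.9] gap 0.65 gf 42.9
rotvec deg [ 0.05 -0.08  0.14]
.494,-.170,.155 shift cm [-0.03 -0.78  1.07] | after square [-0.03 -0.78  1.07]
```

```bash

python3 -m creep '[{"x":0,"y":-0.3,"z":0.2,"rx":0,"ry":0,"rz":0,"grip":0.3},{"x":0,"y":-0.6,"z":0.4,"rx":0,"ry":0,"rz":0,"grip":0.3},{"x":0,"y":-0.6,"z":0.6,"rx":0,"ry":0,"rz":0,"grip":0.3},{"x":0,"y":-0.6,"z":0.8,"rx":0,"ry":0,"rz":0,"grip":0.3},{"x":0,"y":-0.6,"z":0.9,"rx":0,"ry":0,"rz":0,"grip":0.3},{"x":0,"y":-0.6,"z":1.0,"rx":0,"ry":0,"rz":0,"grip":0.3},{"x":0,"y":-0.6,"z":1.1,"rx":0,"ry":0,"rz":0,"grip":0.3},{"x":0,"y":-0.6,"z":1.1,"rx":0,"ry":0,"rz":0,"grip":0.3}]' | grep -E 'ee_pos|^force|gr|ga'
python3 to.py .494,-.170,.155
```

```text
ee_pos: [0.4942, -0.1697, 0.1565]
force: [-5.9, 0.7, 15.5]
finger_gap: 0.643
grasp_force: 44.5
t 31.1 ee [ 0.4942 -0.1697  0.1565] F [-5.9  0.7 15.5] gap 0.64 gf 44.5
rotvec deg [0.03 0.05 0.08]
.494,-.170,.155 shift cm [ 0.02 -0.03  0.15] | after square [ 0.02 -0.03  0.15]
```

```bash

python3 -m creep '[{"x":0,"y":0,"z":-0.2,"rx":0,"ry":0,"rz":0,"grip":0.64},{"x":0,"y":0,"z":-0.2,"rx":0,"ry":0,"rz":0,"grip":0.75},{"x":0,"y":0,"z":-0.2,"rx":0,"ry":0,"rz":0,"grip":0.88},{"x":0,"y":0,"z":-0.2,"rx":0,"ry":0,"rz":0,"grip":0.88},{"x":0,"y":0,"z":-1,"rx":0,"ry":0,"rz":0,"grip":0.88},{"x":0,"y":0,"z":-4,"rx":0,"ry":0,"rz":0,"grip":0.88},{"x":0,"y":0,"z":-8,"rx":0,"ry":0,"rz":0,"grip":0.88},{"x":0,"y":0,"z":-11,"rx":0,"ry":0,"rz":0,"grip":0.88}]' | grep -E 'ee_pos|^force|gr|ga'
python3 -m creep '[{"x":0,"y":2.5,"z":-1,"rx":0,"ry":0,"rz":0,"grip":0.88},{"x":0,"y":7,"z":-1,"rx":0,"ry":0,"rz":0,"grip":0.88},{"x":0,"y":11.5,"z":-1,"rx":0,"ry":0,"rz":0,"grip":0.88},{"x":-0.5,"y":16,"z":-1,"rx":0,"ry":0,"rz":0,"grip":0.88},{"x":-1,"y":20.5,"z":-1,"rx":0,"ry":0,"rz":0,"grip":0.88},{"x":-1.5,"y":25,"z":-1,"rx":0,"ry":0,"rz":0,"grip":0.88},{"x":-2,"y":29.5,"z":0,"rx":0,"ry":0,"rz":0,"grip":0.88},{"x":-2.3,"y":33,"z":3,"rx":0,"ry":0,"rz":0,"grip":0.88}]' | grep -E 'ee_pos|^force|gr|ga'
python3 to.py .5005,.191,.031
python3 - <<'E'
from h import *
np.set_printoptions(precision=4,suppress=True)
t=grab('top')
for b in blobs(t,(8,90,80),(22,200,255),80,(95,190,360,290)): print(b[:3],onz(t,*b[1],.07),onz(t,*b[1],.194))
for b in blobs(t,(100,110,40),(125,255,255),15,(260,180,330,225)): print('bail',b[:3],onz(t,*b[1],.147))
E
```

```text
ee_pos: [0.4941, -0.1699, 0.2677]
force: [0.6, -0.2, -0.9]
finger_gap: 0.879
grasp_force: 0.0
ee_pos: [0.5026, 0.1651, 0.2373]
force: [0.4, 0.3, -0.4]
finger_gap: 0.878
grasp_force: 0.0
t 32.7 ee [0.5026 0.1651 0.2373] F [ 0.4  0.3 -0.4] gap 0.88 gf 0.0
rotvec deg [0.16 0.28 0.24]
.5005,.191,.031 shift cm [ 0.18  2.54 20.64] | after square [ 0.09  2.6  20.63]
(np.int32(336), array([314.1, 215.7]), array([304, 206,  21,  20], dtype=int32)) [ 0.5058 -0.1902  0.07  ] [ 0.4949 -0.1687  0.194 ]
bail (np.int32(69), array([291.4, 202.4]), array([278, 201,  28,   4], dtype=int32)) [ 0.5374 -0.1161  0.147 ]
```

```bash

python3 -m creep '[{"x":0.1,"y":1,"z":1,"rx":0,"ry":0,"rz":0,"grip":0.88},{"x":0.1,"y":1.8,"z":3,"rx":0,"ry":0,"rz":0,"grip":0.88},{"x":0.1,"y":2.2,"z":5.5,"rx":0,"ry":0,"rz":0,"grip":0.88},{"x":0.1,"y":2.3,"z":8,"rx":0,"ry":0,"rz":0,"grip":0.88},{"x":0.1,"y":2.3,"z":9,"rx":0,"ry":0,"rz":0,"grip":0.88},{"x":0.1,"y":2.3,"z":9,"rx":0,"ry":0,"rz":0,"grip":0.88},{"x":0.1,"y":2.3,"z":9,"rx":0,"ry":0,"rz":0,"grip":0.88},{"x":0.1,"y":2.3,"z":9,"rx":0,"ry":0,"rz":0,"grip":0.88}]' | grep -E 'ee_pos|^force|gr|ga'
python3 to.py .5005,.191,.031
python3 - <<'E'
from h import *
np.set_printoptions(precision=4,suppress=True)
t=grab('top');s=grab('side')
for b in blobs(s,(8,90,80),(22,200,255),30,(290,200,400,300)): print('side',b[:3],onz(s,*b[1],.0785)[:2])
for b in blobs(t,(8,90,80),(22,200,255),50,(95,190,260,290)): print('top',b[:3],onz(t,*b[1],.07))
E
```

```text
ee_pos: [0.4997, 0.1842, 0.1466]
force: [-0.3, 0.0, 0.5]
finger_gap: 0.878
grasp_force: 0.0
t 33.5 ee [0.4997 0.1842 0.1466] F [-0.3  0.   0.5] gap 0.88 gf 0.0
rotvec deg [0.05 0.11 0.06]
.5005,.191,.031 shift cm [-0.09  0.66 11.56] | after square [-0.11  0.67 11.56]
side (np.int32(128), array([308.2, 234.4]), array([301, 229,  15,  12], dtype=int32)) [0.5442 0.1925]
side (np.int32(95), array([334. , 244.4]), array([327, 239,  15,  10], dtype=int32)) [0.522  0.2886]
side (np.int32(178), array([360.6, 257.7]), array([353, 251,  16,  15], dtype=int32)) [0.5116 0.3909]
side (np.int32(330), array([353.5, 291.1]), array([344, 282,  21,  18], dtype=int32)) [0.6463 0.4541]
top (np.int32(65), array([189.9, 206.2]), array([183, 203,  14,   8], dtype=int32)) [0.5435 0.1745 0.07  ]
```

jar1 has been knocked aside toward +x. Backing off for a clear measurement.

```bash

python3 -m creep '[{"x":1,"y":-1,"z":-1,"rx":0,"ry":0,"rz":0,"grip":0.88},{"x":2,"y":-4,"z":-3,"rx":0,"ry":0,"rz":0,"grip":0.88},{"x":3,"y":-7,"z":-5,"rx":0,"ry":0,"rz":0,"grip":0.88},{"x":3,"y":-10,"z":-7,"rx":0,"ry":0,"rz":0,"grip":0.88},{"x":3,"y":-12,"z":-8,"rx":0,"ry":0,"rz":0,"grip":0.88},{"x":3,"y":-13,"z":-8,"rx":0,"ry":0,"rz":0,"grip":0.88},{"x":3,"y":-13,"z":-8,"rx":0,"ry":0,"rz":0,"grip":0.88},{"x":3,"y":-13,"z":-8,"rx":0,"ry":0,"rz":0,"grip":0.88}]' | grep -E 'ee_pos|^force|gr|ga'
python3 - <<'E'
from h import *
np.set_printoptions(precision=4,suppress=True)
t=grab('top');s=grab('side')
for b in blobs(s,(8,90,80),(22,200,255),30,(290,200,400,300)): print('side',b[:3],onz(s,*b[1],.062)[:2])
for b in blobs(t,(8,90,80),(22,200,255),50,(95,150,260,290)): print('top',b[:3],onz(t,*b[1],.07))
cv2.imwrite('pics/t5.png',cv2.resize(t['image'][130:290,90:330],None,fx=3.3,fy=3.3))
E
```

```text
ee_pos: [0.4749, 0.054, 0.2245]
force: [-0.8, -0.4, 0.2]
finger_gap: 0.882
grasp_force: 0.0
side (np.int32(131), array([308.7, 234.1]), array([302, 229,  15,  11], dtype=int32)) [0.5278 0.1831]
side (np.int32(152), array([334.4, 242.3]), array([327, 236,  15,  13], dtype=int32)) [0.4983 0.2752]
side (np.int32(155), array([360.8, 258.3]), array([354, 252,  15,  14], dtype=int32)) [0.499  0.3861]
side (np.int32(331), array([353.5, 291.2]), array([344, 282,  21,  18], dtype=int32)) [0.6341 0.4483]
top (np.int32(173), array([102.6, 181.3]), array([ 95, 168,  15,  24], dtype=int32)) [0.6242 0.4311 0.07  ]
top (np.int32(280), array([154.9, 222.8]), array([146, 214,  19,  19], dtype=int32)) [0.4975 0.2758 0.07  ]
top (np.int32(275), array([117.4, 224.4]), array([108, 216,  19,  18], dtype=int32)) [0.4958 0.3838 0.07  ]
```

View pics/t5.png

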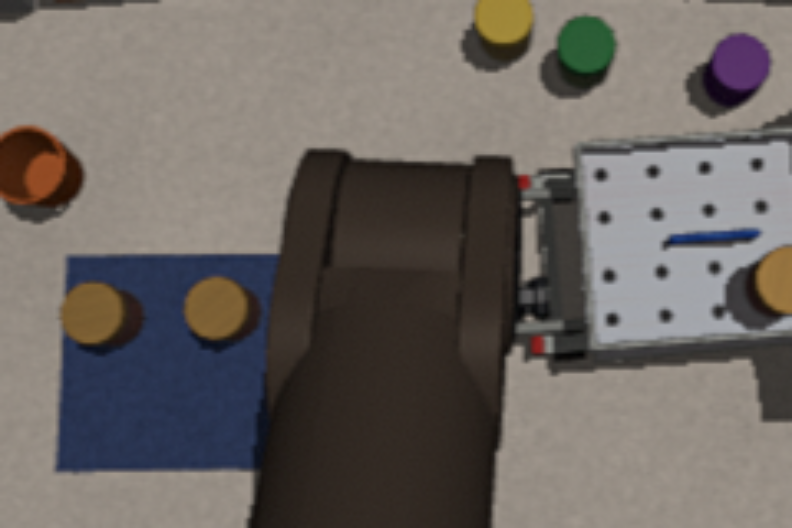

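jar1 (hidden in this view by the arm) was moved about 3 cm and still stands: about (0.526, 0.183) from the side view. Jars 2 and 3 are unmoved (crop 217,308; 94,313).

```bash
python3 to.py .526,.183,.031
python3 -m creep '[{"x":-1,"y":2,"z":0,"rx":0,"ry":0,"rz":0,"grip":0.9},{"x":-2,"y":5,"z":0,"rx":0,"ry":0,"rz":0,"grip":0.9},{"x":-3,"y":8,"z":0,"rx":0,"ry":0,"rz":0,"grip":0.9},{"x":-4,"y":11,"z":1,"rx":0,"ry":0,"rz":0,"grip":0.9},{"x":-4.4,"y":12.6,"z":3,"rx":0,"ry":0,"rz":0,"grip":0.9},{"x":-4.4,"y":12.6,"z":5,"rx":0,"ry":0,"rz":0,"grip":0.9},{"x":-4.4,"y":12.6,"z":6,"rx":0,"ry":0,"rz":0,"grip":0.9},{"x":-4.4,"y":12.6,"z":6,"rx":0,"ry":0,"rz":0,"grip":0.9}]' | grep -E 'ee_pos|^force|gr|ga'
python3 to.py .526,.183,.031
```

```text
t 34.5 ee [0.4749 0.0543 0.2244] F [-0.3  0.1 -0.2] gap 0.88 gf 0.0
rotvec deg [-0.03 -0.09  0.2 ]
.526,.183,.031 shift cm [-5.79 12.61 19.33] | after square [-5.72 12.62 19.34]
ee_pos: [0.512, 0.1814, 0.1637]
force: [-0.1, 1.1, 0.3]
finger_gap: 0.903
grasp_force: 0.0
t 35.4 ee [0.512  0.1814 0.1637] F [-0.1  1.1  0.3] gap 0.90 gf 0.0
rotvec deg [-0.1  -0.16  0.13]
.526,.183,.031 shift cm [-1.45  0.12 13.27] | after square [-1.41  0.1  13.27]
```

```bash

python3 -m creep '[{"x":-0.7,"y":0.1,"z":2,"rx":0,"ry":0,"rz":0,"grip":0.92},{"x":-1.4,"y":0.1,"z":4,"rx":0,"ry":0,"rz":0,"grip":0.92},{"x":-1.4,"y":0.1,"z":6.5,"rx":0,"ry":0,"rz":0,"grip":0.92},{"x":-1.4,"y":0.1,"z":9,"rx":0,"ry":0,"rz":0,"grip":0.92},{"x":-1.4,"y":0.1,"z":11,"rx":0,"ry":0,"rz":0,"grip":0.92},{"x":-1.4,"y":0.1,"z":12.5,"rx":0,"ry":0,"rz":0,"grip":0.92},{"x":-1.4,"y":0.1,"z":13.2,"rx":0,"ry":0,"rz":0,"grip":0.92},{"x":-1.4,"y":0.1,"z":13.2,"rx":0,"ry":0,"rz":0,"grip":0.92}]' | grep -E 'ee_pos|^force|gr|ga'
python3 -m creep '[{"x":0,"y":0,"z":0,"rx":0,"ry":0,"rz":0,"grip":0.7},{"x":0,"y":0,"z":0,"rx":0,"ry":0,"rz":0,"grip":0.5},{"x":0,"y":0,"z":0,"rx":0,"ry":0,"rz":0,"grip":0.3},{"x":0,"y":0,"z":0,"rx":0,"ry":0,"rz":0,"grip":0.3},{"x":0,"y":0,"z":0,"rx":0,"ry":0,"rz":0,"grip":0.3},{"x":0,"y":0,"z":0,"rx":0,"ry":0,"rz":0,"grip":0.3},{"x":0,"y":0,"z":-1,"rx":0,"ry":0,"rz":0,"grip":0.3},{"x":0,"y":0,"z":-3,"rx":0,"ry":0,"rz":0,"grip":0.3}]' 40 | grep -E 'ee_pos|^force|gr|ga'
python3 -m creep '[{"x":0,"y":0,"z":-2.5,"rx":0,"ry":0,"rz":0,"grip":0.3},{"x":0,"y":0,"z":-6,"rx":0,"ry":0,"rz":0,"grip":0.3},{"x":0,"y":0,"z":-10,"rx":0,"ry":0,"rz":0,"grip":0.3},{"x":0,"y":0,"z":-14,"rx":0,"ry":0,"rz":0,"grip":0.3},{"x":0,"y":0,"z":-18,"rx":0,"ry":0,"rz":0,"grip":0.3},{"x":0,"y":-0.5,"z":-21,"rx":0,"ry":0,"rz":0,"grip":0.3},{"x":0,"y":-2,"z":-22.6,"rx":0,"ry":0,"rz":0,"grip":0.3},{"x":0,"y":-4,"z":-23,"rx":0,"ry":0,"rz":0,"grip":0.3}]' | grep -E 'ee_pos|^force|gr|ga'
python3 to.py .5845,-.166,.29
python3 - <<'E'
from h import *
s=grab('side'); cv2.imwrite('pics/s5.png',cv2.resize(s['image'][100:300,180:400],None,fx=3,fy=3))
E
```

```text
ee_pos: [0.5269, 0.1827, 0.0332]
force: [-0.6, -0.2, 0.8]
finger_gap: 0.92
grasp_force: 0.0
ee_pos: [0.526, 0.1826, 0.0633]
force: [-0.0, 0.4, -1.5]
finger_gap: 0.645
grasp_force: 42.7
ee_pos: [0.5295, 0.1428, 0.2957]
force: [0.3, 0.1, -2.2]
finger_gap: 0.644
grasp_force: 42.8
t 37.8 ee [0.5295 0.1428 0.2957] F [ 0.3  0.1 -2.2] gap 0.64 gf 42.8
rotvec deg [0.09 0.18 0.2 ]
.5845,-.166,.29 shift cm [ -3.93 -31.12   0.53] | after square [ -4.03 -31.11   0.57]
```

View pics/s5.png

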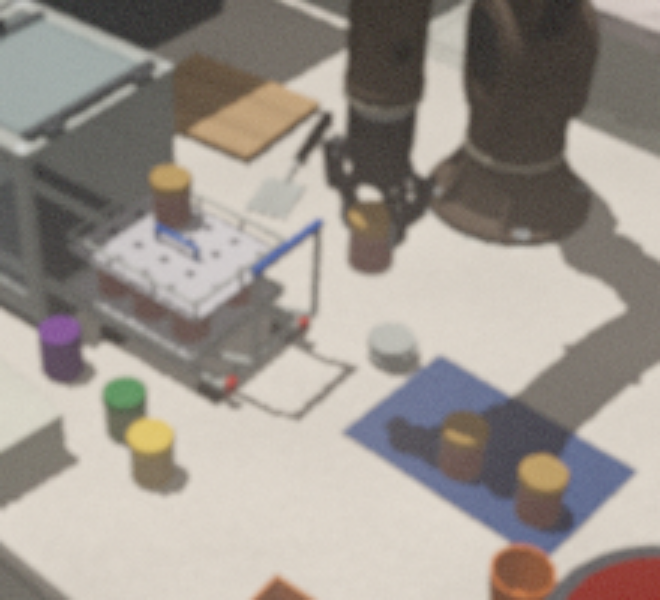

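The jar is held upright (crop 370,235), with the first one standing on the sheet (170,195). On to the second place.

```bash

python3 -m creep '[{"x":-0.4,"y":-3,"z":0.1,"rx":0,"ry":0,"rz":0,"grip":0.3},{"x":-0.9,"y":-7,"z":0.1,"rx":0,"ry":0,"rz":0,"grip":0.3},{"x":-1.5,"y":-11,"z":0.1,"rx":0,"ry":0,"rz":0,"grip":0.3},{"x":-2,"y":-15.5,"z":0.1,"rx":0,"ry":0,"rz":0,"grip":0.3},{"x":-2.6,"y":-20,"z":0.1,"rx":0,"ry":0,"rz":0,"grip":0.3},{"x":-3.2,"y":-24.5,"z":0.1,"rx":0,"ry":0,"rz":0,"grip":0.3},{"x":-3.7,"y":-28.5,"z":0.1,"rx":0,"ry":0,"rz":0,"grip":0.3},{"x":-4,"y":-31,"z":0.1,"rx":0,"ry":0,"rz":0,"grip":0.3}]' | grep -E 'ee_pos'
python3 -m creep '[{"x":0,"y":0,"z":0.5,"rx":0,"ry":0,"rz":0,"grip":0.3},{"x":0,"y":0,"z":2.2,"rx":0,"ry":0,"rz":0,"grip":0.3},{"x":0,"y":0,"z":4.7,"rx":0,"ry":0,"rz":0,"grip":0.3},{"x":0,"y":0,"z":7.2,"rx":0,"ry":0,"rz":0,"grip":0.3},{"x":0,"y":0,"z":9.7,"rx":0,"ry":0,"rz":0,"grip":0.3},{"x":0,"y":0,"z":11.2,"rx":0,"ry":0,"rz":0,"grip":0.3},{"x":0,"y":0,"z":12,"rx":0,"ry":0,"rz":0,"grip":0.3},{"x":0,"y":0,"z":12.2,"rx":0,"ry":0,"rz":0,"grip":0.3}]' | grep -E 'ee_pos|^force|gr|ga'
python3 to.py .5845,-.168,.157
```

```text
ee_pos: [0.5824, -0.1697, 0.2915]
ee_pos: [0.5836, -0.1647, 0.1696]
force: [0.5, 0.1, -2.1]
finger_gap: 0.645
grasp_force: 43.0
t 39.4 ee [ 0.5836 -0.1647  0.1696] F [ 0.5  0.1 -2.1] gap 0.65 gf 43.0
rotvec deg [ 0.01 -0.07  0.1 ]
.5845,-.168,.157 shift cm [-0.08 -0.34  1.26] | after square [-0.08 -0.34  1.26]
```

```bash

python3 -m creep '[{"x":0,"y":-0.2,"z":0.3,"rx":0,"ry":0,"rz":0,"grip":0.3},{"x":0,"y":-0.3,"z":0.6,"rx":0,"ry":0,"rz":0,"grip":0.3},{"x":0,"y":-0.3,"z":0.8,"rx":0,"ry":0,"rz":0,"grip":0.3},{"x":0,"y":-0.3,"z":1,"rx":0,"ry":0,"rz":0,"grip":0.3},{"x":0,"y":-0.3,"z":1.1,"rx":0,"ry":0,"rz":0,"grip":0.3},{"x":0,"y":-0.3,"z":1.2,"rx":0,"ry":0,"rz":0,"grip":0.3},{"x":0,"y":-0.3,"z":1.25,"rx":0,"ry":0,"rz":0,"grip":0.3},{"x":0,"y":-0.3,"z":1.25,"rx":0,"ry":0,"rz":0,"grip":0.3}]' | grep -E 'ee_pos|^force|gr|ga'
```

```text
ee_pos: [0.5842, -0.1679, 0.1585]
force: [-3.5, 1.2, 5.0]
finger_gap: 0.643
grasp_force: 43.7
```

Contact. Release, rise, return for jar2 at (0.4975, 0.276).

```bash

python3 -m creep '[{"x":0,"y":0,"z":-0.1,"rx":0,"ry":0,"rz":0,"grip":0.64},{"x":0,"y":0,"z":-0.1,"rx":0,"ry":0,"rz":0,"grip":0.75},{"x":0,"y":0,"z":-0.1,"rx":0,"ry":0,"rz":0,"grip":0.88},{"x":0,"y":0,"z":-0.1,"rx":0,"ry":0,"rz":0,"grip":0.88},{"x":0,"y":0,"z":-1,"rx":0,"ry":0,"rz":0,"grip":0.88},{"x":0,"y":0,"z":-4,"rx":0,"ry":0,"rz":0,"grip":0.88},{"x":0,"y":0,"z":-8,"rx":0,"ry":0,"rz":0,"grip":0.88},{"x":0,"y":0,"z":-11,"rx":0,"ry":0,"rz":0,"grip":0.88}]' | grep -E 'ee_pos|^force|gr|ga'
python3 -m creep '[{"x":0.3,"y":2.5,"z":-1,"rx":0,"ry":0,"rz":0,"grip":0.9},{"x":0.8,"y":7,"z":-1,"rx":0,"ry":0,"rz":0,"grip":0.9},{"x":1.4,"y":11.5,"z":-1,"rx":0,"ry":0,"rz":0,"grip":0.9},{"x":2,"y":16,"z":-1,"rx":0,"ry":0,"rz":0,"grip":0.9},{"x":2.6,"y":20.5,"z":-1,"rx":0,"ry":0,"rz":0,"grip":0.9},{"x":3.2,"y":25,"z":-1,"rx":0,"ry":0,"rz":0,"grip":0.9},{"x":3.8,"y":29.5,"z":-1,"rx":0,"ry":0,"rz":0,"grip":0.9},{"x":4.5,"y":33.5,"z":-1,"rx":0,"ry":0,"rz":0,"grip":0.9}]' | grep -E 'ee_pos|^force|gr|ga'
python3 to.py .4975,.276,.032
python3 - <<'E'
from h import *
np.set_printoptions(precision=4,suppress=True)
t=grab('top');s=grab('side')
for b in blobs(s,(8,90,80),(22,200,255),30,(290,200,400,300)): print('side',b[:3],onz(s,*b[1],.062)[:2])
for b in blobs(t,(8,90,80),(22,200,255),50,(95,150,360,290)): print('top',b[:3],onz(t,*b[1],.07),onz(t,*b[1],.194))
for b in blobs(t,(100,110,40),(125,255,255),15,(260,180,330,225)): print('bail',b[:3],onz(t,*b[1],.147))
E
```

```text
ee_pos: [0.5843, -0.1685, 0.2706]
force: [0.1, 0.5, -0.5]
finger_gap: 0.878
grasp_force: 0.0
ee_pos: [0.5223, 0.1668, 0.2786]
force: [0.5, 0.3, -0.1]
finger_gap: 0.896
grasp_force: 0.0
t 41.8 ee [0.5223 0.1668 0.2786] F [ 0.5  0.3 -0.1] gap 0.90 gf 0.0
rotvec deg [0.04 0.05 0.15]
.4975,.276,.032 shift cm [ 1.96 11.01 24.66] | after square [ 1.96 11.02 24.66]
side (np.int32(37), array([333.4, 246.1]), array([329, 244,  10,   5], dtype=int32)) [0.5159 0.2837]
side (np.int32(177), array([360.7, 257.9]), array([353, 251,  16,  15], dtype=int32)) [0.4977 0.3848]
side (np.int32(329), array([353.5, 291.1]), array([344, 282,  21,  18], dtype=int32)) [0.6338 0.4481]
top (np.int32(321), array([311.6, 181.9]), array([302, 172,  20,  21], dtype=int32)) [ 0.6072 -0.1879  0.07  ] [ 0.5848 -0.1667  0.194 ]
top (np.int32(341), array([329.2, 214.4]), array([319, 205,  21,  20], dtype=int32)) [ 0.5085 -0.2351  0.07  ] [ 0.4973 -0.2085  0.194 ]
bail (np.int32(65), array([305.4, 201.3]), array([293, 200,  27,   4], dtype=int32)) [ 0.5394 -0.1548  0.147 ]
```

The sheet and first jar moved about 39 mm inward: my back-off dipped the fingers to bar height and nudged the carriage in. I'll find the bar and draw it out again.

```bash

python3 - <<'E'
from h import *
np.set_printoptions(precision=4,suppress=True)
t=grab('top');s=grab('side')
for b in blobs(t,(100,110,40),(125,255,255),15,(210,150,290,260)): print('top',b[:3],onz(t,*b[1],.227), [onz(t,*c,.227)[:2] for c in cv2.boxPoints(b[3])])
for b in blobs(s,(100,90,40),(125,255,255),10,(200,120,320,240)): print('side',b[:3],onz(s,*b[1],.22-.008))
E
python3 to.py .53,.03,.3
```

```text
top (np.int32(216), array([240.3, 202.8]), array([237, 178,   8,  51], dtype=int32)) [0.5297 0.0223 0.227 ] [array([0.5935, 0.0314]), array([0.5941, 0.0197]), array([0.4663, 0.0127]), array([0.4657, 0.0242])]
side (np.int32(21), array([270. , 185.4]), array([265, 181,  12,  10], dtype=int32)) [0.5551 0.0171 0.212 ]
t 42.0 ee [0.5227 0.1654 0.2782] F [ 0.  -1.3 -0.3] gap 0.90 gf 0.0
rotvec deg [-0.01  0.02  0.24]
.53,.03,.3 shift cm [ -0.04 -13.56  -2.18] | after square [ -0.09 -13.56  -2.18]
```

```bash

python3 -m creep '[{"x":0,"y":-2,"z":-1,"rx":0,"ry":0,"rz":0,"grip":0.6},{"x":0,"y":-6,"z":-2,"rx":0,"ry":0,"rz":0,"grip":0.6},{"x":0,"y":-10,"z":-2,"rx":0,"ry":0,"rz":0,"grip":0.6},{"x":0,"y":-13,"z":-2,"rx":0,"ry":0,"rz":0,"grip":0.6},{"x":0,"y":-14.3,"z":-2,"rx":0,"ry":0,"rz":0,"grip":0.6},{"x":0,"y":-14.3,"z":-2,"rx":0,"ry":0,"rz":0,"grip":0.6},{"x":0,"y":-14.3,"z":-2,"rx":0,"ry":0,"rz":0,"grip":0.6},{"x":0,"y":-14.3,"z":-2,"rx":0,"ry":0,"rz":0,"grip":0.6}]' | grep -E 'ee_pos'
python3 to.py .529,.0223,.2
```

```text
ee_pos: [0.5298, 0.0231, 0.2977]
t 42.8 ee [0.5298 0.0231 0.2977] F [-0.4  0.3 -0.2] gap 0.60 gf 0.0
rotvec deg [ 0.02 -0.02  0.21]
.529,.0223,.2 shift cm [ 0.08 -0.08  9.77] | after square [ 0.09 -0.08  9.77]
```

```bash

python3 -m creep '[{"x":0,"y":-0.1,"z":2,"rx":0,"ry":0,"rz":0,"grip":0.6},{"x":0,"y":-0.1,"z":4.5,"rx":0,"ry":0,"rz":0,"grip":0.6},{"x":0,"y":-0.1,"z":7,"rx":0,"ry":0,"rz":0,"grip":0.6},{"x":0,"y":-0.1,"z":9,"rx":0,"ry":0,"rz":0,"grip":0.6},{"x":0,"y":-0.1,"z":9.6,"rx":0,"ry":0,"rz":0,"grip":0.6},{"x":0,"y":-0.1,"z":9.6,"rx":0,"ry":0,"rz":0,"grip":0.45},{"x":0,"y":-0.1,"z":9.6,"rx":0,"ry":0,"rz":0,"grip":0.35},{"x":0,"y":-0.1,"z":9.6,"rx":0,"ry":0,"rz":0,"grip":0.25}]' 25| grep -E 'ee_pos|^force|gr|ga'
python3 -m creep '[{"x":0,"y":0,"z":0,"rx":0,"ry":0,"rz":0,"grip":0.2},{"x":0,"y":0,"z":0,"rx":0,"ry":0,"rz":0,"grip":0.16},{"x":0,"y":0,"z":0,"rx":0,"ry":0,"rz":0,"grip":0.1},{"x":0,"y":0,"z":0,"rx":0,"ry":0,"rz":0,"grip":0.05},{"x":0,"y":0,"z":0,"rx":0,"ry":0,"rz":0,"grip":0},{"x":0,"y":0,"z":0,"rx":0,"ry":0,"rz":0,"grip":0},{"x":0,"y":0,"z":0,"rx":0,"ry":0,"rz":0,"grip":0},{"x":0,"y":0,"z":0,"rx":0,"ry":0,"rz":0,"grip":0}]' | grep -E 'ee_pos|^force|gr|ga'
for i in 1 2; do python3 -m creep '[{"x":0,"y":0.1,"z":0,"rx":0,"ry":0,"rz":0,"grip":0},{"x":0.01,"y":0.3,"z":0,"rx":0,"ry":0,"rz":0,"grip":0},{"x":0.01,"y":0.6,"z":0,"rx":0,"ry":0,"rz":0,"grip":0},{"x":0.01,"y":0.9,"z":0,"rx":0,"ry":0,"rz":0,"grip":0},{"x":0.02,"y":1.2,"z":0,"rx":0,"ry":0,"rz":0,"grip":0},{"x":0.02,"y":1.5,"z":0,"rx":0,"ry":0,"rz":0,"grip":0},{"x":0.02,"y":1.8,"z":0,"rx":0,"ry":0,"rz":0,"grip":0},{"x":0.02,"y":2.0,"z":0,"rx":0,"ry":0,"rz":0,"grip":0}]' | grep -E 'ee_pos|^force'; done
```

```text
ee_pos: [0.5306, 0.0209, 0.2028]
force: [-0.3, -1.1, 0.9]
finger_gap: 0.248
grasp_force: 0.0
ee_pos: [0.5305, 0.0211, 0.2026]
force: [-0.5, 3.0, 7.0]
finger_gap: 0.154
grasp_force: 24.3
ee_pos: [0.5294, 0.0402, 0.2026]
force: [-0.3, -3.1, 6.8]
ee_pos: [0.5282, 0.0602, 0.2026]
force: [-0.7, -3.3, 7.6]
```

```bash

python3 -m creep '[{"x":0,"y":0.1,"z":0,"rx":0,"ry":0,"rz":0,"grip":0},{"x":0,"y":0.3,"z":0,"rx":0,"ry":0,"rz":0,"grip":0},{"x":0,"y":0.5,"z":0,"rx":0,"ry":0,"rz":0,"grip":0},{"x":0,"y":0.65,"z":0,"rx":0,"ry":0,"rz":0,"grip":0},{"x":0,"y":0.8,"z":0,"rx":0,"ry":0,"rz":0,"grip":0},{"x":0,"y":0.9,"z":0,"rx":0,"ry":0,"rz":0,"grip":0},{"x":0,"y":1.0,"z":0,"rx":0,"ry":0,"rz":0,"grip":0},{"x":0,"y":1.1,"z":0,"rx":0,"ry":0,"rz":0,"grip":0}]' | grep -E 'ee_pos|^force'
python3 -m creep '[{"x":0,"y":0,"z":0,"rx":0,"ry":0,"rz":0,"grip":0.3},{"x":0,"y":-0.2,"z":0,"rx":0,"ry":0,"rz":0,"grip":0.6},{"x":0,"y":-0.2,"z":0,"rx":0,"ry":0,"rz":0,"grip":0.6},{"x":0,"y":-0.2,"z":0,"rx":0,"ry":0,"rz":0,"grip":0.6},{"x":0,"y":-0.2,"z":-2,"rx":0,"ry":0,"rz":0,"grip":0.6},{"x":0,"y":-0.2,"z":-5,"rx":0,"ry":0,"rz":0,"grip":0.6},{"x":0,"y":-0.2,"z":-8,"rx":0,"ry":0,"rz":0,"grip":0.6},{"x":0,"y":-0.2,"z":-10,"rx":0,"ry":0,"rz":0,"grip":0.6}]' | grep -E 'ee_pos|^force'
python3 to.py .4975,.276,.3
```

```text
ee_pos: [0.5278, 0.068, 0.2026]
force: [0.9, -14.0, 5.1]
ee_pos: [0.5275, 0.0697, 0.3037]
force: [0.2, 0.7, -0.2]
t 47.6 ee [0.5275 0.0697 0.3037] F [ 0.2  0.7 -0.2] gap 0.59 gf 0.0
rotvec deg [0.03 0.08 0.1 ]
.4975,.276,.3 shift cm [ 1.98 20.75  0.38] | after square [ 2.02 20.75  0.37]
```

```bash

python3 -m creep '[{"x":0.2,"y":2,"z":0,"rx":0,"ry":0,"rz":0,"grip":0.85},{"x":0.5,"y":5.5,"z":0,"rx":0,"ry":0,"rz":0,"grip":0.85},{"x":0.9,"y":9,"z":0,"rx":0,"ry":0,"rz":0,"grip":0.85},{"x":1.3,"y":13,"z":2,"rx":0,"ry":0,"rz":0,"grip":0.85},{"x":1.7,"y":17,"z":4,"rx":0,"ry":0,"rz":0,"grip":0.85},{"x":1.9,"y":19.5,"z":6,"rx":0,"ry":0,"rz":0,"grip":0.85},{"x":2,"y":20.7,"z":8,"rx":0,"ry":0,"rz":0,"grip":0.85},{"x":2,"y":20.7,"z":9,"rx":0,"ry":0,"rz":0,"grip":0.85}]' | grep -E 'ee_pos'
python3 to.py .4975,.276,.032
python3 - <<'E'
from h import *
np.set_printoptions(precision=4,suppress=True)
t=grab('top');s=grab('side')
for b in blobs(t,(8,90,80),(22,200,255),50,(95,150,360,290)): print('top',b[:3],onz(t,*b[1],.07),onz(t,*b[1],.194))
for b in blobs(t,(100,110,40),(125,255,255),15,(200,140,330,260)): print('blue',b[:3],onz(t,*b[1],.147),onz(t,*b[1],.227))
for b in blobs(s,(8,90,80),(22,200,255),30,(290,200,400,300)): print('side',b[:3],onz(s,*b[1],.062)[:2])
cv2.imwrite('pics/t6.png',cv2.resize(t['image'][130:270,210:380],None,fx=4.5,fy=4.2))
E
```

```text
ee_pos: [0.4953, 0.2777, 0.2097]
t 48.4 ee [0.4953 0.2777 0.2097] F [ 0.4 -0.4 -0.9] gap 0.85 gf 0.0
rotvec deg [-0.06 -0.14  0.34]
.4975,.276,.032 shift cm [-0.25 -0.16 17.77] | after square [-0.21 -0.18 17.77]
top (np.int32(322), array([294.7, 183.3]), array([285, 174,  20,  20], dtype=int32)) [ 0.6042 -0.1371  0.07  ] [ 0.5821 -0.1216  0.194 ]
top (np.int32(332), array([311.8, 215.9]), array([302, 206,  21,  21], dtype=int32)) [ 0.5054 -0.1833  0.07  ] [ 0.4946 -0.1626  0.194 ]
top (np.int32(80), array([157., 223.]), array([146, 217,  19,  11], dtype=int32)) [0.4968 0.2698 0.07  ] [0.487  0.2388 0.194 ]
blue (np.int32(224), array([222.4, 203.9]), array([219, 179,   8,  51], dtype=int32)) [0.5381 0.0734 0.147 ] [0.528  0.0675 0.227 ]
blue (np.int32(71), array([289.9, 202.5]), array([276, 201,  28,   4], dtype=int32)) [ 0.5372 -0.1119  0.147 ] [ 0.5272 -0.1032  0.227 ]
blue (np.int32(309), array([202.4, 232.6]), array([200, 207,   6,  53], dtype=int32)) [0.4614 0.1283 0.147 ] [0.4574 0.118  0.227 ]
side (np.int32(120), array([334.1, 243.2]), array([328, 238,  14,  11], dtype=int32)) [0.5026 0.277 ]
side (np.int32(143), array([360.5, 258.9]), array([353, 253,  16,  12], dtype=int32)) [0.502  0.3869]
side (np.int32(328), array([353.5, 291.3]), array([344, 282,  21,  18], dtype=int32)) [0.6344 0.4485]
```

View pics/t6.png

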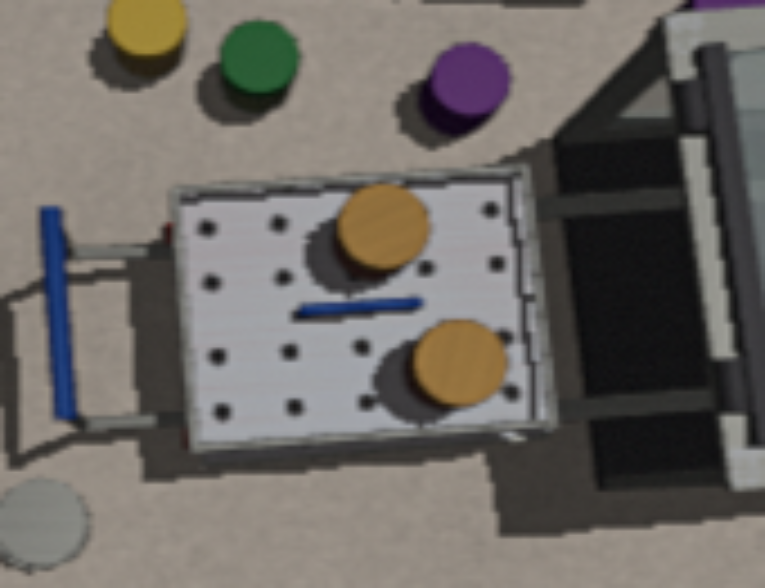

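The sheet is still square under two upright jars (crop 383,227; 460,362), with the bail at (360,307). Checking its offset and continuing with jar2.

```bash

python3 - <<'E'
from h import *
np.set_printoptions(precision=4,suppress=True)
t=grab('top')
C=np.array([onz(t,210+x/4.5,130+y/4.2,.149)[:2] for x,y in ((175,187),(526,165),(554,425),(192,452))]); print(C,C.mean(0)); 
yd=C[0]-C[1]+C[3]-C[2]; print('yaw',np.degrees(np.arctan2(-yd[0],yd[1])))
H=np.array([onz(t,210+x/4.5,130+y/4.2,.124)[:2] for x,y in ((207,228),(212,282),(218,356),(223,411),(491,209),(497,264),(505,337),(512,392))]); print('holes',H.mean(0))
E
python3 -m creep '[{"x":-0.2,"y":-0.1,"z":2,"rx":0,"ry":0,"rz":0,"grip":0.85},{"x":-0.2,"y":-0.1,"z":5,"rx":0,"ry":0,"rz":0,"grip":0.85},{"x":-0.2,"y":-0.1,"z":8,"rx":0,"ry":0,"rz":0,"grip":0.85},{"x":-0.2,"y":-0.1,"z":11,"rx":0,"ry":0,"rz":0,"grip":0.88},{"x":-0.2,"y":-0.1,"z":14,"rx":0,"ry":0,"rz":0,"grip":0.88},{"x":-0.2,"y":-0.1,"z":16.5,"rx":0,"ry":0,"rz":0,"grip":0.88},{"x":-0.2,"y":-0.1,"z":17.7,"rx":0,"ry":0,"rz":0,"grip":0.88},{"x":-0.2,"y":-0.1,"z":17.7,"rx":0,"ry":0,"rz":0,"grip":0.88}]' | grep -E 'ee_pos|^force'
python3 -m creep '[{"x":0,"y":0,"z":0,"rx":0,"ry":0,"rz":0,"grip":0.7},{"x":0,"y":0,"z":0,"rx":0,"ry":0,"rz":0,"grip":0.5},{"x":0,"y":0,"z":0,"rx":0,"ry":0,"rz":0,"grip":0.3},{"x":0,"y":0,"z":0,"rx":0,"ry":0,"rz":0,"grip":0.3},{"x":0,"y":0,"z":0,"rx":0,"ry":0,"rz":0,"grip":0.3},{"x":0,"y":0,"z":0,"rx":0,"ry":0,"rz":0,"grip":0.3},{"x":0,"y":0,"z":-1,"rx":0,"ry":0,"rz":0,"grip":0.3},{"x":0,"y":0,"z":-3,"rx":0,"ry":0,"rz":0,"grip":0.3}]' 40 | grep -E 'ee_pos|^force|gr|ga'
python3 to.py .579,-.046,.292
```

```text
[[ 0.618  -0.001 ]
 [ 0.6277 -0.2191]
 [ 0.4553 -0.2262]
 [ 0.4441 -0.007 ]] [ 0.5363 -0.1133]
yaw 2.737094379685756
holes [ 0.5368 -0.1136]
ee_pos: [0.4992, 0.2735, 0.0347]
force: [0.6, -0.1, 0.0]
ee_pos: [0.4983, 0.2743, 0.0652]
force: [0.2, 0.3, -1.4]
finger_gap: 0.646
grasp_force: 42.8
t 50.1 ee [0.4983 0.2743 0.0652] F [ 0.2  0.3 -1.4] gap 0.65 gf 42.8
rotvec deg [-0.04 -0.09  0.1 ]
.579,-.046,.292 shift cm [ -6.46 -32.4  -22.67] | after square [ -6.56 -32.37 -22.68]
```

```bash

python3 -m creep '[{"x":0,"y":0,"z":-2.5,"rx":0,"ry":0,"rz":0,"grip":0.3},{"x":0,"y":0,"z":-6,"rx":0,"ry":0,"rz":0,"grip":0.3},{"x":0,"y":0,"z":-10,"rx":0,"ry":0,"rz":0,"grip":0.3},{"x":0,"y":0,"z":-14,"rx":0,"ry":0,"rz":0,"grip":0.3},{"x":-0.1,"y":-0.5,"z":-18,"rx":0,"ry":0,"rz":0,"grip":0.3},{"x":-0.3,"y":-1.5,"z":-21,"rx":0,"ry":0,"rz":0,"grip":0.3},{"x":-0.6,"y":-3,"z":-23,"rx":0,"ry":0,"rz":0,"grip":0.3},{"x":-1,"y":-5,"z":-23.5,"rx":0,"ry":0,"rz":0,"grip":0.3}]' | grep -E 'ee_pos'
python3 -m creep '[{"x":-0.6,"y":-3,"z":0,"rx":0,"ry":0,"rz":0,"grip":0.3},{"x":-1.4,"y":-7,"z":0,"rx":0,"ry":0,"rz":0,"grip":0.3},{"x":-2.2,"y":-11,"z":0,"rx":0,"ry":0,"rz":0,"grip":0.3},{"x":-3,"y":-15,"z":0,"rx":0,"ry":0,"rz":0,"grip":0.3},{"x":-3.8,"y":-19,"z":0,"rx":0,"ry":0,"rz":0,"grip":0.3},{"x":-4.6,"y":-22.8,"z":0,"rx":0,"ry":0,"rz":0,"grip":0.3},{"x":-5.2,"y":-25.6,"z":0,"rx":0,"ry":0,"rz":0,"grip":0.3},{"x":-5.5,"y":-27,"z":0,"rx":0,"ry":0,"rz":0,"grip":0.3}]' | grep -E 'ee_pos'
python3 to.py .578,-.0413,.171
```

```text
ee_pos: [0.5123, 0.225, 0.3028]
ee_pos: [0.5787, -0.0466, 0.2995]
t 51.8 ee [ 0.5787 -0.0466  0.2995] F [-0.2  0.  -1.6] gap 0.64 gf 42.8
rotvec deg [-0.07 -0.04 -0.19]
.578,-.0413,.171 shift cm [ 0.04  0.55 12.85] | after square [ 0.04  0.54 12.85]
```

```bash

python3 -m creep '[{"x":0,"y":0.3,"z":0.5,"rx":0,"ry":0,"rz":0,"grip":0.3},{"x":0,"y":0.4,"z":2.2,"rx":0,"ry":0,"rz":0,"grip":0.3},{"x":0,"y":0.4,"z":4.7,"rx":0,"ry":0,"rz":0,"grip":0.3},{"x":0,"y":0.4,"z":7.2,"rx":0,"ry":0,"rz":0,"grip":0.3},{"x":0,"y":0.4,"z":9.7,"rx":0,"ry":0,"rz":0,"grip":0.3},{"x":0,"y":0.4,"z":11.5,"rx":0,"ry":0,"rz":0,"grip":0.3},{"x":0,"y":0.4,"z":12.5,"rx":0,"ry":0,"rz":0,"grip":0.3},{"x":0,"y":0.4,"z":12.5,"rx":0,"ry":0,"rz":0,"grip":0.3}]' | grep -E 'ee_pos|^force'
python3 to.py .578,-.0413,.160
```

```text
ee_pos: [0.5781, -0.0375, 0.1734]
force: [-0.1, -0.1, -1.6]
t 52.5 ee [ 0.5781 -0.0375  0.1734] F [-0.1 -0.1 -1.6] gap 0.64 gf 42.8
rotvec deg [ 0.01 -0.17  0.12]
.578,-.0413,.160 shift cm [ 0.02 -0.38  1.34] | after square [ 0.03 -0.38  1.34]
```

```bash

python3 -m creep '[{"x":0,"y":-0.2,"z":0.3,"rx":0,"ry":0,"rz":0,"grip":0.3},{"x":0,"y":-0.3,"z":0.6,"rx":0,"ry":0,"rz":0,"grip":0.3},{"x":0,"y":-0.3,"z":0.8,"rx":0,"ry":0,"rz":0,"grip":0.3},{"x":0,"y":-0.3,"z":1,"rx":0,"ry":0,"rz":0,"grip":0.3},{"x":0,"y":-0.3,"z":1.1,"rx":0,"ry":0,"rz":0,"grip":0.3},{"x":0,"y":-0.3,"z":1.2,"rx":0,"ry":0,"rz":0,"grip":0.3},{"x":0,"y":-0.3,"z":1.3,"rx":0,"ry":0,"rz":0,"grip":0.3},{"x":0,"y":-0.3,"z":1.35,"rx":0,"ry":0,"rz":0,"grip":0.3}]' | grep -E 'ee_pos|^force|gr|ga'
```

```text
ee_pos: [0.5795, -0.0409, 0.1613]
force: [-0.6, 0.0, -1.6]
finger_gap: 0.644
grasp_force: 42.8
```

```bash

python3 -m creep '[{"x":0,"y":0,"z":0.1,"rx":0,"ry":0,"rz":0,"grip":0.3},{"x":0,"y":0,"z":0.15,"rx":0,"ry":0,"rz":0,"grip":0.3},{"x":0,"y":0,"z":0.2,"rx":0,"ry":0,"rz":0,"grip":0.3},{"x":0,"y":0,"z":0.25,"rx":0,"ry":0,"rz":0,"grip":0.3},{"x":0,"y":0,"z":0.3,"rx":0,"ry":0,"rz":0,"grip":0.3},{"x":0,"y":0,"z":0.35,"rx":0,"ry":0,"rz":0,"grip":0.3},{"x":0,"y":0,"z":0.35,"rx":0,"ry":0,"rz":0,"grip":0.3},{"x":0,"y":0,"z":0.35,"rx":0,"ry":0,"rz":0,"grip":0.3}]' | grep -E 'ee_pos|^force|gr|ga'
```

```text
ee_pos: [0.5801, -0.0417, 0.1606]
force: [-9.7, 1.6, 29.2]
finger_gap: 0.646
grasp_force: 46.0
```

```bash

python3 -m creep '[{"x":0,"y":0,"z":-0.15,"rx":0,"ry":0,"rz":0,"grip":0.3},{"x":0,"y":0,"z":-0.28,"rx":0,"ry":0,"rz":0,"grip":0.64},{"x":0,"y":0,"z":-0.3,"rx":0,"ry":0,"rz":0,"grip":0.7},{"x":0,"y":0,"z":-0.3,"rx":0,"ry":0,"rz":0,"grip":0.77},{"x":0,"y":0,"z":-0.3,"rx":0,"ry":0,"rz":0,"grip":0.77},{"x":0,"y":0,"z":-2,"rx":0,"ry":0,"rz":0,"grip":0.77},{"x":0,"y":0,"z":-5,"rx":0,"ry":0,"rz":0,"grip":0.77},{"x":0,"y":0,"z":-9,"rx":0,"ry":0,"rz":0,"grip":0.77}]' | grep -E 'ee_pos|^force|gr|ga'
python3 -m creep '[{"x":0,"y":0,"z":-3,"rx":0,"ry":0,"rz":0,"grip":0.77},{"x":0,"y":1.5,"z":-5,"rx":0,"ry":0,"rz":0,"grip":0.9},{"x":0.6,"y":5,"z":-5,"rx":0,"ry":0,"rz":0,"grip":0.9},{"x":1.2,"y":9.5,"z":-5,"rx":0,"ry":0,"rz":0,"grip":0.9},{"x":2,"y":14,"z":-5,"rx":0,"ry":0,"rz":0,"grip":0.9},{"x":2.8,"y":18.5,"z":-5,"rx":0,"ry":0,"rz":0,"grip":0.9},{"x":3.6,"y":23,"z":-5,"rx":0,"ry":0,"rz":0,"grip":0.9},{"x":4.4,"y":27,"z":-5,"rx":0,"ry":0,"rz":0,"grip":0.9}]' | grep -E 'ee_pos|^force|gr|ga'
python3 to.py .496,.384,.2
python3 - <<'E'
from h import *
np.set_printoptions(precision=4,suppress=True)
t=grab('top');s=grab('side')
for b in blobs(t,(8,90,80),(22,200,255),50,(95,150,360,290)): print('top',b[:3],onz(t,*b[1],.07),onz(t,*b[1],.194))
for b in blobs(t,(100,110,40),(125,255,255),15,(200,140,330,260)): print('blue',b[:3],onz(t,*b[1],.147),onz(t,*b[1],.227))
for b in blobs(s,(8,90,80),(22,200,255),30,(290,200,400,300)): print('side',b[:3],onz(s,*b[1],.062)[:2])
E
```

```text
ee_pos: [0.5785, -0.0407, 0.2474]
force: [0.5, 0.5, -0.2]
finger_gap: 0.773
grasp_force: 0.0
ee_pos: [0.5215, 0.2291, 0.2977]
force: [1.1, 0.5, 0.4]
finger_gap: 0.898
grasp_force: 0.0
t 55.8 ee [0.5215 0.2291 0.2977] F [1.1 0.5 0.4] gap 0.90 gf 0.0
rotvec deg [ 0.02 -0.    0.17]
.496,.384,.2 shift cm [ 1.77 15.6   9.78] | after square [ 1.82 15.6   9.77]
top (np.int32(323), array([295. , 183.4]), array([285, 174,  21,  20], dtype=int32)) [ 0.6039 -0.138   0.07  ] [ 0.5819 -0.1224  0.194 ]
top (np.int32(330), array([264.1, 185.9]), array([254, 176,  21,  21], dtype=int32)) [ 0.5986 -0.0454  0.07  ] [ 0.5772 -0.0404  0.194 ]
top (np.int32(336), array([312.1, 215.9]), array([302, 206,  21,  21], dtype=int32)) [ 0.5054 -0.1842  0.07  ] [ 0.4946 -0.1634  0.194 ]
blue (np.int32(228), array([222.7, 203.7]), array([219, 179,   9,  51], dtype=int32)) [0.5387 0.0726 0.147 ] [0.5285 0.0667 0.227 ]
blue (np.int32(71), array([290.3, 202.5]), array([277, 201,  27,   4], dtype=int32)) [ 0.5372 -0.113   0.147 ] [ 0.5272 -0.1042  0.227 ]
blue (np.int32(306), array([202.4, 232.4]), array([200, 207,   6,  53], dtype=int32)) [0.462  0.1283 0.147 ] [0.4579 0.118  0.227 ]
side (np.int32(110), array([359.9, 259.7]), array([353, 254,  15,  12], dtype=int32)) [0.5065 0.3875]
side (np.int32(331), array([353.5, 291.2]), array([344, 282,  21,  18], dtype=int32)) [0.6341 0.4483]
```

```bash

python3 -m creep '[{"x":0.3,"y":2,"z":0.5,"rx":0,"ry":0,"rz":0,"grip":0.9},{"x":0.7,"y":5.5,"z":2,"rx":0,"ry":0,"rz":0,"grip":0.9},{"x":1.2,"y":9.5,"z":4,"rx":0,"ry":0,"rz":0,"grip":0.9},{"x":1.6,"y":13,"z":6,"rx":0,"ry":0,"rz":0,"grip":0.9},{"x":1.8,"y":15.3,"z":8,"rx":0,"ry":0,"rz":0,"grip":0.9},{"x":1.8,"y":15.6,"z":10,"rx":0,"ry":0,"rz":0,"grip":0.9},{"x":1.8,"y":15.6,"z":11,"rx":0,"ry":0,"rz":0,"grip":0.9},{"x":1.8,"y":15.6,"z":11,"rx":0,"ry":0,"rz":0,"grip":0.9}]' | grep -E 'ee_pos|^force|gr|ga'
python3 to.py .496,.384,.032
python3 - <<'E'
from h import *
np.set_printoptions(precision=4,suppress=True)
t=grab('top');s=grab('side')
for b in blobs(t,(8,90,80),(22,200,255),30,(95,190,230,290)): print('top',b[:3],onz(t,*b[1],.07))
for b in blobs(s,(8,90,80),(22,200,255),30,(290,200,400,280)): print('side',b[:3],onz(s,*b[1],.062)[:2])
E
```

```text
ee_pos: [0.4965, 0.3802, 0.1864]
force: [0.4, 0.1, 0.7]
finger_gap: 0.897
grasp_force: 0.0
t 56.6 ee [0.4965 0.3802 0.1864] F [0.4 0.1 0.7] gap 0.90 gf 0.0
rotvec deg [-0.12 -0.1   0.  ]
.496,.384,.032 shift cm [ 0.    0.41 15.44] | after square [ 0.03  0.38 15.44]
top (np.int32(62), array([120.2, 222.5]), array([108, 217,  19,   9], dtype=int32)) [0.5011 0.3759 0.07  ]
side (np.int32(131), array([360.4, 258.9]), array([354, 253,  14,  12], dtype=int32)) [0.5023 0.3866]
```

```bash

python3 -m creep '[{"x":0,"y":0.2,"z":2,"rx":0,"ry":0,"rz":0,"grip":0.9},{"x":0,"y":0.2,"z":4.5,"rx":0,"ry":0,"rz":0,"grip":0.9},{"x":0,"y":0.2,"z":7,"rx":0,"ry":0,"rz":0,"grip":0.9},{"x":0,"y":0.2,"z":9.5,"rx":0,"ry":0,"rz":0,"grip":0.9},{"x":0,"y":0.2,"z":12,"rx":0,"ry":0,"rz":0,"grip":0.9},{"x":0,"y":0.2,"z":14,"rx":0,"ry":0,"rz":0,"grip":0.9},{"x":0,"y":0.2,"z":15.3,"rx":0,"ry":0,"rz":0,"grip":0.9},{"x":0,"y":0.2,"z":15.3,"rx":0,"ry":0,"rz":0,"grip":0.9}]' | grep -E 'ee_pos|^force'
python3 -m creep '[{"x":0,"y":0,"z":0,"rx":0,"ry":0,"rz":0,"grip":0.7},{"x":0,"y":0,"z":0,"rx":0,"ry":0,"rz":0,"grip":0.5},{"x":0,"y":0,"z":0,"rx":0,"ry":0,"rz":0,"grip":0.3},{"x":0,"y":0,"z":0,"rx":0,"ry":0,"rz":0,"grip":0.3},{"x":0,"y":0,"z":0,"rx":0,"ry":0,"rz":0,"grip":0.3},{"x":0,"y":0,"z":0,"rx":0,"ry":0,"rz":0,"grip":0.3},{"x":0,"y":0,"z":-1,"rx":0,"ry":0,"rz":0,"grip":0.3},{"x":0,"y":0,"z":-3,"rx":0,"ry":0,"rz":0,"grip":0.3}]' 40 | grep -E 'ee_pos|^force|gr|ga'
python3 to.py .4892,-.0655,.302
```

```text
ee_pos: [0.4966, 0.3829, 0.0343]
force: [0.9, -0.1, -0.1]
ee_pos: [0.4957, 0.3831, 0.0647]
force: [-0.8, -0.0, -0.9]
finger_gap: 0.647
grasp_force: 42.7
t 58.4 ee [0.4957 0.3831 0.0647] F [-0.8 -0.  -0.9] gap 0.65 gf 42.7
rotvec deg [-0.07 -0.11  0.11]
.4892,-.0655,.302 shift cm [  2.89 -44.8  -23.66] | after square [  2.77 -44.78 -23.73]
```

```bash

python3 -m creep '[{"x":0,"y":0,"z":-2.5,"rx":0,"ry":0,"rz":0,"grip":0.3},{"x":0,"y":-1,"z":-6,"rx":0,"ry":0,"rz":0,"grip":0.3},{"x":0.1,"y":-2.5,"z":-10,"rx":0,"ry":0,"rz":0,"grip":0.3},{"x":0.3,"y":-4.5,"z":-14,"rx":0,"ry":0,"rz":0,"grip":0.3},{"x":0.5,"y":-7,"z":-18,"rx":0,"ry":0,"rz":0,"grip":0.3},{"x":0.7,"y":-10,"z":-21,"rx":0,"ry":0,"rz":0,"grip":0.3},{"x":0.9,"y":-13,"z":-23,"rx":0,"ry":0,"rz":0,"grip":0.3},{"x":1,"y":-16,"z":-23.7,"rx":0,"ry":0,"rz":0,"grip":0.3}]' | grep -E 'ee_pos'
python3 -m creep '[{"x":0.2,"y":-4,"z":0,"rx":0,"ry":0,"rz":0,"grip":0.3},{"x":0.4,"y":-8,"z":0,"rx":0,"ry":0,"rz":0,"grip":0.3},{"x":0.6,"y":-12,"z":0,"rx":0,"ry":0,"rz":0,"grip":0.3},{"x":0.9,"y":-16,"z":0,"rx":0,"ry":0,"rz":0,"grip":0.3},{"x":1.2,"y":-20,"z":0,"rx":0,"ry":0,"rz":0,"grip":0.3},{"x":1.5,"y":-24,"z":0,"rx":0,"ry":0,"rz":0,"grip":0.3},{"x":1.7,"y":-27,"z":0,"rx":0,"ry":0,"rz":0,"grip":0.3},{"x":1.8,"y":-28.4,"z":0,"rx":0,"ry":0,"rz":0,"grip":0.3}]' | grep -E 'ee_pos'
python3 to.py .4892,-.0655,.173
```

```text
ee_pos: [0.4952, 0.2217, 0.3048]
ee_pos: [0.4894, -0.0652, 0.3027]
t 60.0 ee [ 0.4894 -0.0652  0.3027] F [-0.2  0.8 -1.3] gap 0.64 gf 42.8
rotvec deg [ 0.03  0.05 -0.18]
.4892,-.0655,.173 shift cm [ 0.03 -0.04 12.97] | after square [ 0.02 -0.03 12.97]
```

```bash

python3 -m creep '[{"x":0,"y":0,"z":0.5,"rx":0,"ry":0,"rz":0,"grip":0.3},{"x":0,"y":0,"z":2.2,"rx":0,"ry":0,"rz":0,"grip":0.3},{"x":0,"y":0,"z":4.7,"rx":0,"ry":0,"rz":0,"grip":0.3},{"x":0,"y":0,"z":7.2,"rx":0,"ry":0,"rz":0,"grip":0.3},{"x":0,"y":0,"z":9.7,"rx":0,"ry":0,"rz":0,"grip":0.3},{"x":0,"y":0,"z":11.7,"rx":0,"ry":0,"rz":0,"grip":0.3},{"x":0,"y":0,"z":12.8,"rx":0,"ry":0,"rz":0,"grip":0.3},{"x":0,"y":0,"z":13,"rx":0,"ry":0,"rz":0,"grip":0.3}]' | grep -E 'ee_pos|^force'
python3 to.py .4892,-.0655,.160
```

```text
ee_pos: [0.4897, -0.0604, 0.1709]
force: [-0.2, -0.3, -0.4]
t 60.8 ee [ 0.4897 -0.0604  0.1709] F [-0.2 -0.3 -0.4] gap 0.64 gf 42.7
rotvec deg [ 0.01 -0.12  0.14]
.4892,-.0655,.160 shift cm [ 0.08 -0.5   1.09] | after square [ 0.08 -0.5   1.09]
```

```bash

python3 -m creep '[{"x":0,"y":-0.2,"z":0.3,"rx":0,"ry":0,"rz":0,"grip":0.3},{"x":0,"y":-0.4,"z":0.5,"rx":0,"ry":0,"rz":0,"grip":0.3},{"x":0,"y":-0.4,"z":0.7,"rx":0,"ry":0,"rz":0,"grip":0.3},{"x":0,"y":-0.4,"z":0.8,"rx":0,"ry":0,"rz":0,"grip":0.3},{"x":0,"y":-0.4,"z":0.9,"rx":0,"ry":0,"rz":0,"grip":0.3},{"x":0,"y":-0.4,"z":1.0,"rx":0,"ry":0,"rz":0,"grip":0.3},{"x":0,"y":-0.4,"z":1.1,"rx":0,"ry":0,"rz":0,"grip":0.3},{"x":0,"y":-0.4,"z":1.1,"rx":0,"ry":0,"rz":0,"grip":0.3}]' | grep -E 'ee_pos|^force|gr|ga'
```

```text
ee_pos: [0.4906, -0.0653, 0.1607]
force: [0.7, -0.9, -0.6]
finger_gap: 0.644
grasp_force: 42.7
```

```bash

python3 -m creep '[{"x":0,"y":0,"z":0.05,"rx":0,"ry":0,"rz":0,"grip":0.3},{"x":0,"y":0,"z":0.1,"rx":0,"ry":0,"rz":0,"grip":0.3},{"x":0,"y":0,"z":0.15,"rx":0,"ry":0,"rz":0,"grip":0.3},{"x":0,"y":0,"z":0.2,"rx":0,"ry":0,"rz":0,"grip":0.3},{"x":0,"y":0,"z":0.2,"rx":0,"ry":0,"rz":0,"grip":0.3},{"x":0,"y":0,"z":0.2,"rx":0,"ry":0,"rz":0,"grip":0.3},{"x":0,"y":0,"z":0.2,"rx":0,"ry":0,"rz":0,"grip":0.3},{"x":0,"y":0,"z":0.2,"rx":0,"ry":0,"rz":0,"grip":0.3}]' | grep -E 'ee_pos|^force|gr|ga'
```

```text
ee_pos: [0.4908, -0.0658, 0.1603]
force: [-8.8, 2.0, 25.4]
finger_gap: 0.641
grasp_force: 45.6
```

```bash

python3 -m creep '[{"x":0,"y":0,"z":-0.15,"rx":0,"ry":0,"rz":0,"grip":0.3},{"x":0,"y":0,"z":-0.25,"rx":0,"ry":0,"rz":0,"grip":0.64},{"x":0,"y":0,"z":-0.25,"rx":0,"ry":0,"rz":0,"grip":0.7},{"x":0,"y":0,"z":-0.25,"rx":0,"ry":0,"rz":0,"grip":0.8},{"x":0,"y":0,"z":-0.25,"rx":0,"ry":0,"rz":0,"grip":0.8},{"x":0,"y":0,"z":-2,"rx":0,"ry":0,"rz":0,"grip":0.8},{"x":0,"y":0,"z":-5,"rx":0,"ry":0,"rz":0,"grip":0.8},{"x":0,"y":0,"z":-9,"rx":0,"ry":0,"rz":0,"grip":0.8}]' | grep -E 'ee_pos|^force|gr|ga'
python3 -m creep '[{"x":0,"y":0,"z":-3,"rx":0,"ry":0,"rz":0,"grip":0.6},{"x":0,"y":1.5,"z":-6,"rx":0,"ry":0,"rz":0,"grip":0.4},{"x":-0.6,"y":5,"z":-6,"rx":0,"ry":0,"rz":0,"grip":0.2},{"x":-1.2,"y":9.5,"z":-6,"rx":0,"ry":0,"rz":0,"grip":0},{"x":-2,"y":14,"z":-6,"rx":0,"ry":0,"rz":0,"grip":0},{"x":-3,"y":18.5,"z":-6,"rx":0,"ry":0,"rz":0,"grip":0},{"x":-3.8,"y":21.5,"z":-6,"rx":0,"ry":0,"rz":0,"grip":0},{"x":-4.2,"y":23,"z":-6,"rx":0,"ry":0,"rz":0,"grip":0}]' | grep -E 'ee_pos|^force|gr|ga'
python3 - <<'E'
from h import *
np.set_printoptions(precision=4,suppress=True)
t=grab('top'); s=grab('side')
cx=np.array([.5366,-.1134]); a=np.deg2rad(2.7); X=np.array([np.cos(a),np.sin(a)]);Y=np.array([-np.sin(a),np.cos(a)])
for b in blobs(t,(8,90,80),(22,200,255),50,(250,150,360,290)): p=onz(t,*b[1],.194)[:2]; print('jar',b[1],b[2][2:],p,'in sheet',(p-cx)@X,(p-cx)@Y)
for b in blobs(t,(100,110,40),(125,255,255),15,(200,140,330,260)): print('blue',b[:3],onz(t,*b[1],.147),onz(t,*b[1],.227))
a=cv2.resize(t['image'][130:270,210:350],None,fx=2.8,fy=2.8); b=cv2.resize(s['image'][110:250,150:290],None,fx=2.8,fy=2.8); cv2.imwrite('pics/c7.png',np.hstack([a,b]))
E
python3 to.py .5285,.095,.2
```

```text
ee_pos: [0.4895, -0.0652, 0.2487]
force: [0.8, 0.2, 0.9]
finger_gap: 0.801
grasp_force: 0.0
ee_pos: [0.5212, 0.1702, 0.3082]
force: [-0.9, 0.3, -0.1]
finger_gap: -0.002
grasp_force: 0.0
jar [295.1 183.4] [21 20] [ 0.5818 -0.1227] in sheet 0.04476032274768206 -0.011408265165284853
jar [264.3 186. ] [21 21] [ 0.5769 -0.041 ] in sheet 0.04365582459550628 0.07046788050706955
jar [312.2 215.8] [21 21] [ 0.4948 -0.1637] in sheet -0.044106351491619476 -0.04827290641454291
jar [274.4 219. ] [21 21] [ 0.4891 -0.0646] in sheet -0.045130753550486805 0.051013444593179136
blue (np.int32(223), array([222.9, 203.8]), array([220, 179,   8,  51], dtype=int32)) [0.5384 0.072  0.147 ] [0.5283 0.0662 0.227 ]
blue (np.int32(71), array([290.3, 202.5]), array([277, 201,  27,   4], dtype=int32)) [ 0.5372 -0.113   0.147 ] [ 0.5272 -0.1042  0.227 ]
blue (np.int32(306), array([202.4, 232.4]), array([200, 207,   6,  53], dtype=int32)) [0.462  0.1283 0.147 ] [0.4579 0.118  0.227 ]
t 64.0 ee [0.5213 0.1684 0.3082] F [ 0.3 -0.6 -0.1] gap 0.00 gf 0.0
rotvec deg [-0.06 -0.03  0.28]
.5285,.095,.2 shift cm [-0.34 -7.36 10.83] | after square [-0.37 -7.36 10.82]
```

View pics/c7.png

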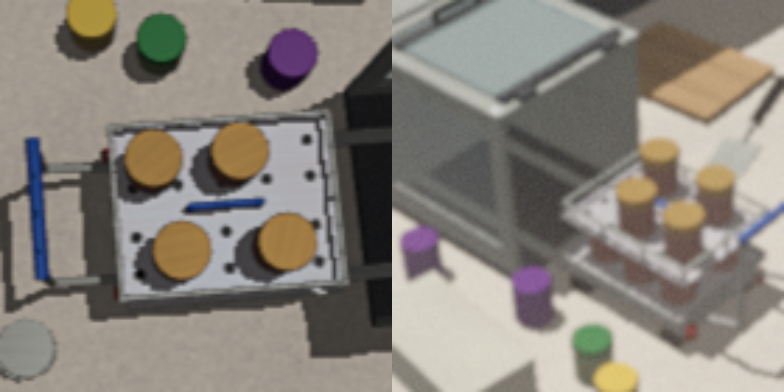

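All four gold jars are upright in two rows (x ±45 mm, y within 71 mm), and the carriage is out. Gripping the bar to push home slowly.

```bash

python3 -m creep '[{"x":0,"y":-1,"z":0.5,"rx":0,"ry":0,"rz":0,"grip":0.3},{"x":-0.3,"y":-4,"z":0.5,"rx":0,"ry":0,"rz":0,"grip":0.6},{"x":-0.3,"y":-7,"z":0.5,"rx":0,"ry":0,"rz":0,"grip":0.6},{"x":-0.3,"y":-9.5,"z":0.5,"rx":0,"ry":0,"rz":0,"grip":0.6},{"x":-0.3,"y":-10.2,"z":0.5,"rx":0,"ry":0,"rz":0,"grip":0.6},{"x":-0.3,"y":-10.2,"z":0.5,"rx":0,"ry":0,"rz":0,"grip":0.6},{"x":-0.3,"y":-10.2,"z":0.5,"rx":0,"ry":0,"rz":0,"grip":0.6},{"x":-0.3,"y":-10.2,"z":0.5,"rx":0,"ry":0,"rz":0,"grip":0.6}]' | grep -E 'ee_pos|^force|gr|ga'
python3 to.py .528,.067,.203
```

```text
ee_pos: [0.5292, 0.0657, 0.3036]
force: [-0.6, 0.0, -0.4]
finger_gap: 0.601
grasp_force: 0.0
t 64.8 ee [0.5292 0.0657 0.3036] F [-0.6  0.  -0.4] gap 0.60 gf 0.0
rotvec deg [ 0.02 -0.02  0.18]
.528,.067,.203 shift cm [ 0.11  0.14 10.06] | after square [ 0.11  0.14 10.06]
```

```bash

python3 -m creep '[{"x":0.1,"y":0.1,"z":2,"rx":0,"ry":0,"rz":0,"grip":0.6},{"x":0.1,"y":0.1,"z":4.5,"rx":0,"ry":0,"rz":0,"grip":0.6},{"x":0.1,"y":0.1,"z":7,"rx":0,"ry":0,"rz":0,"grip":0.6},{"x":0.1,"y":0.1,"z":9,"rx":0,"ry":0,"rz":0,"grip":0.6},{"x":0.1,"y":0.1,"z":10,"rx":0,"ry":0,"rz":0,"grip":0.6},{"x":0.1,"y":0.1,"z":10,"rx":0,"ry":0,"rz":0,"grip":0.45},{"x":0.1,"y":0.1,"z":10,"rx":0,"ry":0,"rz":0,"grip":0.35},{"x":0.1,"y":0.1,"z":10,"rx":0,"ry":0,"rz":0,"grip":0.25}]' 25| grep -E 'ee_pos|^force|gr|ga'
python3 -m creep '[{"x":0,"y":0,"z":0,"rx":0,"ry":0,"rz":0,"grip":0.22},{"x":0,"y":0,"z":0,"rx":0,"ry":0,"rz":0,"grip":0.19},{"x":0,"y":0,"z":0,"rx":0,"ry":0,"rz":0,"grip":0.16},{"x":0,"y":0,"z":0,"rx":0,"ry":0,"rz":0,"grip":0.12},{"x":0,"y":0,"z":0,"rx":0,"ry":0,"rz":0,"grip":0.05},{"x":0,"y":0,"z":0,"rx":0,"ry":0,"rz":0,"grip":0},{"x":0,"y":0,"z":0,"rx":0,"ry":0,"rz":0,"grip":0},{"x":0,"y":0,"z":0,"rx":0,"ry":0,"rz":0,"grip":0}]' | grep -E 'ee_pos|^force|gr|ga'
python3 to.py .5439,-.1965,.203
```

```text
ee_pos: [0.5289, 0.0658, 0.2048]
force: [0.8, 0.0, 1.1]
finger_gap: 0.249
grasp_force: 0.0
ee_pos: [0.5286, 0.0659, 0.2044]
force: [-1.4, 1.3, 5.3]
finger_gap: 0.152
grasp_force: 24.3
t 66.5 ee [0.5286 0.0659 0.2044] F [-1.4  1.3  5.3] gap 0.15 gf 24.3
rotvec deg [0.04 0.04 0.12]
.5439,-.1965,.203 shift cm [ -0.24 -26.29   0.12] | after square [ -0.29 -26.29   0.14]
```

```bash

python3 -m creep '[{"x":0,"y":-0.05,"z":0,"rx":0,"ry":0,"rz":0,"grip":0},{"x":0,"y":-0.2,"z":0,"rx":0,"ry":0,"rz":0,"grip":0},{"x":0,"y":-0.45,"z":0,"rx":0,"ry":0,"rz":0,"grip":0},{"x":0,"y":-0.8,"z":0,"rx":0,"ry":0,"rz":0,"grip":0},{"x":-0.01,"y":-1.2,"z":0,"rx":0,"ry":0,"rz":0,"grip":0},{"x":-0.01,"y":-1.7,"z":0,"rx":0,"ry":0,"rz":0,"grip":0},{"x":-0.02,"y":-2.3,"z":0,"rx":0,"ry":0,"rz":0,"grip":0},{"x":-0.03,"y":-2.9,"z":0,"rx":0,"ry":0,"rz":0,"grip":0}]' | grep -E 'ee_pos|^force'
for i in 1 2; do python3 -m creep '[{"x":0,"y":-0.6,"z":0,"rx":0,"ry":0,"rz":0,"grip":0},{"x":-0.01,"y":-1.2,"z":0,"rx":0,"ry":0,"rz":0,"grip":0},{"x":-0.01,"y":-1.8,"z":0,"rx":0,"ry":0,"rz":0,"grip":0},{"x":-0.02,"y":-2.4,"z":0,"rx":0,"ry":0,"rz":0,"grip":0},{"x":-0.02,"y":-3,"z":0,"rx":0,"ry":0,"rz":0,"grip":0},{"x":-0.03,"y":-3.6,"z":0,"rx":0,"ry":0,"rz":0,"grip":0},{"x":-0.03,"y":-4.2,"z":0,"rx":0,"ry":0,"rz":0,"grip":0},{"x":-0.04,"y":-4.8,"z":0,"rx":0,"ry":0,"rz":0,"grip":0}]' | grep -E 'ee_pos|^force'; done
python3 to.py .5439,-.1965,.2044
python3 - <<'E'
from h import *
np.set_printoptions(precision=4,suppress=True)
t=grab('top')
for b in blobs(t,(8,90,80),(22,200,255),50,(250,140,400,290)): print('jar',b[:3],onz(t,*b[1],.194)[:2])
E
```

```text
ee_pos: [0.5303, 0.0373, 0.2044]
force: [-1.4, 3.5, 6.8]
ee_pos: [0.533, -0.0108, 0.2044]
force: [-1.7, 2.6, 6.5]
ee_pos: [0.5358, -0.0588, 0.2044]
force: [-1.7, 3.4, 7.5]
t 68.8 ee [ 0.5358 -0.0588  0.2044] F [-1.7  3.4  7.5] gap 0.15 gf 24.4
rotvec deg [0.06 0.04 0.14]
.5439,-.1965,.2044 shift cm [ -0.13 -13.8   -0.02] | after square [ -0.16 -13.8   -0.  ]
jar (np.int32(180), array([338.1, 179.7]), array([332, 170,  12,  20], dtype=int32)) [ 0.589  -0.2377]
jar (np.int32(86), array([317.5, 184.6]), array([312, 176,  11,  17], dtype=int32)) [ 0.5772 -0.182 ]
jar (np.int32(332), array([322. , 214.8]), array([312, 205,  21,  21], dtype=int32)) [ 0.4967 -0.1895]
```

```bash

for i in 1 2; do python3 -m creep '[{"x":0,"y":-0.6,"z":0,"rx":0,"ry":0,"rz":0,"grip":0},{"x":-0.01,"y":-1.2,"z":0,"rx":0,"ry":0,"rz":0,"grip":0},{"x":-0.01,"y":-1.8,"z":0,"rx":0,"ry":0,"rz":0,"grip":0},{"x":-0.02,"y":-2.4,"z":0,"rx":0,"ry":0,"rz":0,"grip":0},{"x":-0.02,"y":-3,"z":0,"rx":0,"ry":0,"rz":0,"grip":0},{"x":-0.03,"y":-3.6,"z":0,"rx":0,"ry":0,"rz":0,"grip":0},{"x":-0.03,"y":-4.2,"z":0,"rx":0,"ry":0,"rz":0,"grip":0},{"x":-0.04,"y":-4.8,"z":0,"rx":0,"ry":0,"rz":0,"grip":0}]' | grep -E 'ee_pos|^force'; done
python3 -m creep '[{"x":0,"y":-0.6,"z":0,"rx":0,"ry":0,"rz":0,"grip":0},{"x":0,"y":-1.1,"z":0,"rx":0,"ry":0,"rz":0,"grip":0},{"x":-0.01,"y":-1.6,"z":0,"rx":0,"ry":0,"rz":0,"grip":0},{"x":-0.01,"y":-2.1,"z":0,"rx":0,"ry":0,"rz":0,"grip":0},{"x":-0.02,"y":-2.5,"z":0,"rx":0,"ry":0,"rz":0,"grip":0},{"x":-0.02,"y":-2.9,"z":0,"rx":0,"ry":0,"rz":0,"grip":0},{"x":-0.03,"y":-3.2,"z":0,"rx":0,"ry":0,"rz":0,"grip":0},{"x":-0.03,"y":-3.4,"z":0,"rx":0,"ry":0,"rz":0,"grip":0}]' | grep -E 'ee_pos|^force'
python3 -m creep '[{"x":0,"y":-0.15,"z":0,"rx":0,"ry":0,"rz":0,"grip":0},{"x":0,"y":-0.3,"z":0,"rx":0,"ry":0,"rz":0,"grip":0},{"x":0,"y":-0.45,"z":0,"rx":0,"ry":0,"rz":0,"grip":0},{"x":0,"y":-0.6,"z":0,"rx":0,"ry":0,"rz":0,"grip":0},{"x":0,"y":-0.75,"z":0,"rx":0,"ry":0,"rz":0,"grip":0},{"x":0,"y":-0.9,"z":0,"rx":0,"ry":0,"rz":0,"grip":0},{"x":0,"y":-1.0,"z":0,"rx":0,"ry":0,"rz":0,"grip":0},{"x":0,"y":-1.1,"z":0,"rx":0,"ry":0,"rz":0,"grip":0}]' | grep -E 'ee_pos|^force'
```

```text
ee_pos: [0.5385, -0.1066, 0.2044]
force: [-2.1, 3.6, 7.9]
ee_pos: [0.5413, -0.1547, 0.2044]
force: [-1.2, 1.6, 7.9]
ee_pos: [0.5433, -0.1889, 0.2044]
force: [-1.0, 2.2, 7.6]
ee_pos: [0.5437, -0.1967, 0.2043]
force: [-4.8, 14.4, 16.1]
```

```bash

python3 -m creep '[{"x":0,"y":-0.1,"z":-0.05,"rx":0,"ry":0,"rz":0,"grip":0},{"x":0,"y":-0.2,"z":-0.1,"rx":0,"ry":0,"rz":0,"grip":0},{"x":0,"y":-0.3,"z":-0.1,"rx":0,"ry":0,"rz":0,"grip":0},{"x":0,"y":-0.3,"z":-0.1,"rx":0,"ry":0,"rz":0,"grip":0},{"x":0,"y":-0.3,"z":-0.1,"rx":0,"ry":0,"rz":0,"grip":0},{"x":0,"y":-0.2,"z":-0.1,"rx":0,"ry":0,"rz":0,"grip":0},{"x":0,"y":0,"z":-0.1,"rx":0,"ry":0,"rz":0,"grip":0},{"x":0,"y":0.2,"z":-0.1,"rx":0,"ry":0,"rz":0,"grip":0}]' | grep -E 'ee_pos|^force'
python3 -m creep '[{"x":0,"y":0,"z":0,"rx":0,"ry":0,"rz":0,"grip":0.2},{"x":0,"y":0.1,"z":0,"rx":0,"ry":0,"rz":0,"grip":0.4},{"x":0,"y":0.1,"z":0,"rx":0,"ry":0,"rz":0,"grip":0.6},{"x":0,"y":0.1,"z":0,"rx":0,"ry":0,"rz":0,"grip":0.6},{"x":0,"y":0.1,"z":-2,"rx":0,"ry":0,"rz":0,"grip":0.6},{"x":0,"y":0.1,"z":-5,"rx":0,"ry":0,"rz":0,"grip":0.6},{"x":0,"y":0.1,"z":-8,"rx":0,"ry":0,"rz":0,"grip":0.6},{"x":0,"y":0.1,"z":-11,"rx":0,"ry":0,"rz":0,"grip":0.6}]' | grep -E 'ee_pos|^force'
python3 -m creep '[{"x":0,"y":2,"z":0,"rx":0,"ry":0,"rz":0,"grip":0.6},{"x":0,"y":6,"z":0,"rx":0,"ry":0,"rz":0,"grip":0.6},{"x":0,"y":10,"z":0,"rx":0,"ry":0,"rz":0,"grip":0.6},{"x":0,"y":14,"z":0,"rx":0,"ry":0,"rz":0,"grip":0.6},{"x":0,"y":18,"z":0,"rx":0,"ry":0,"rz":0,"grip":0.6},{"x":0,"y":22,"z":0,"rx":0,"ry":0,"rz":0,"grip":0.6},{"x":0,"y":25,"z":0,"rx":0,"ry":0,"rz":0,"grip":0.6},{"x":0,"y":26,"z":0,"rx":0,"ry":0,"rz":0,"grip":0.6}]' | grep -E 'ee_pos|^force'
python3 - <<'E'
from h import *
np.set_printoptions(precision=4,suppress=True)
t=grab('top'); s=grab('side')
for b in blobs(t,(100,110,40),(125,255,255),15,(250,140,370,260)): print('bar',b[:3],onz(t,*b[1],.227))
a=cv2.resize(t['image'][115:255,310:480],None,fx=2.3,fy=2.8); b=cv2.resize(s['image'][90:230,110:250],None,fx=2.8,fy=2.8); cv2.imwrite('pics/c8.png',np.hstack([a,b]))
E
```

```text
ee_pos: [0.5436, -0.1966, 0.2045]
force: [3.5, -1.0, -4.3]
ee_pos: [0.543, -0.1972, 0.316]
force: [-0.2, -0.7, -0.1]
ee_pos: [0.5303, 0.0667, 0.3145]
force: [-0.3, 0.4, 0.4]
bar (np.int32(262), array([325.8, 195.5]), array([321, 171,  11,  50], dtype=int32)) [ 0.5428 -0.1956  0.227 ]
```

View pics/c8.png

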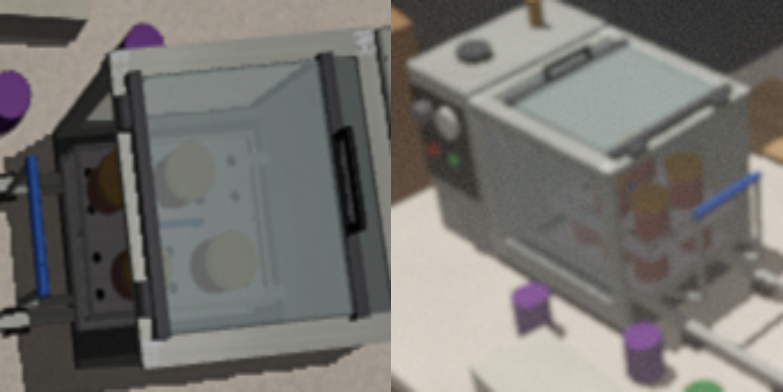

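The bar is back at its home pixel (325.8,195.5), and the sheet and four jars stand upright in the chamber. Handing in.

```bash
python3 -c "
from station import arm; print(arm.hand_in())"
```

```text
the job is handed in; nothing more can be done
None
```

I handed the job in with the carriage back at its home position. All four gold-lidded jars found in the pictures stood upright on the sheet in two rows. I had nudged the carriage about 45 mm inward partway through and drew it back out to its stop before finishing the loading. The hand-in returned no verdict.

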